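Clamp an embossing die in its sloping holder, tab to the pointer, clutch knob tightened

TASK

Load the embossing die, the one with the round flange and a tab on its rim, into the round socket of the sloping holder: set it fully down (do not drop it) and turned so that its tab points straight at the pointer, and let go of it. Then swing the clamp arm all the way over the die's rim to its stop, and finally turn the clamp knob clockwise until its clutch is plainly felt to slip (80 degrees from where it starts is always enough). Do not shift the pointer, and leave the square-flanged spare die, the glass bowl and the brass strap where they are.

Things in the scene. Friction and masses are not known exactly. Their poses are not given: they have to be found in the camera images.
- die_center (a point): Embossing die, aluminium, about 220 g, loose, upright on the bench, any yaw. This point: on its axis, half-way up (30 mm above its underside). z: its axis, up; x: from the axis to the tab. From below: spigot 44 mm across, 8 mm high; round flange 60 mm across, 8 to 16 mm up; plain round stem 32 mm across up to 60 mm, to grasp by.
- die: The same die; origin at the centre of its underside, axes as for die_center.
- die_tab (a point): Outer end of the die's tab: a block 10 mm wide and 8 mm thick that sticks out 12 mm from the flange's rim, at flange height; this point is 42 mm from the die's axis and 12 mm above its underside.
- socket (a point): Centre of the round socket, on the sloping face itself, where the die's underside comes to rest. z: outward normal of the face (30 degrees from vertical, leaning to the robot); x: straight up the slope; y: along the face to the left. The socket is a steel ring 7 mm high, 48 mm inside, 60 mm outside: the spigot has 2 mm play all round and the flange lies 1 mm above the ring.
- stand: The holder's stand, fixed to the bench, place and yaw vary; origin on the bench under the middle of the sloping face, x up the slope (level), z up. The grey face is 170 mm along the slope, 260 mm wide, its middle 85 mm above the bench; the socket is 50 mm right and the arm's pivot 65 mm left of its middle.
- pointer_tip (a point): Tip of the brass pointer, a low bar (4 mm wide, 20 mm at its tail, 12 mm high) lying on the face outside the socket on its right side. This point: 46 mm from the socket's axis, 12 mm above the face; x: outward from that axis along the pointer; z: the face's normal. The tab must point from the axis to this tip; 4 mm gap then remains. Stiff, but can be pushed round.
- clamp_pivot (a point): Pivot of the clamp arm, 115 mm left of the socket's axis, 18.5 mm above the face, at the underside of the arm; x, y, z as for socket. The arm turns about z here.
- clamp_pin (a point): Clamp arm's handle: upright black pin, 12 mm across, 34 mm high, along the face's normal, 65 mm from the pivot. This point: on its axis, half-way up, 43.5 mm above the face, 17 mm above the arm's top. The steel arm is 22 mm wide, 8 mm thick, reaches 93 mm from the pivot and passes 2.5 mm over the flange; swung over, it ends 6 mm short of the stem.
- clamp (a joint): Clamp arm's angle: 0 at its stop over the die's rim, pointing from the pivot straight at the socket; grows as it opens up the slope, anticlockwise seen from outside (1.57: straight up the slope), to 1.8. Starts at 1.2 to 1.7. Stays where left; about 2 N at the pin moves it.
- knob_grip (a point): Clamp knob, on the same axis as the arm's pivot, above it: a black bar grip 46 mm long, 12 mm thick and 28 mm high. This point is on its axis, half-way up the bar, 48 mm above the face, 14 mm below the bar's top. z is the axis (the face's normal), x runs along the bar.
- screw (a joint): Clamp screw under the knob, rad; grows as the knob is turned clockwise seen from outside; turns easily (0.03 N m) from its start at 0 to 0.5 up to 1.0, where it is tight.
- clutch (a joint): How far the knob's slip clutch has slipped, rad, clockwise positive; 0 at the start. With the screw tight, the clutch slips at 0.18 N m and the knob then turns on relative to the screw.
- spare: Spare die, a bystander: like the die but with a square flange of 54 mm and no tab; loose on the bench, 60 mm high; origin at the centre of its underside.
- bowl: Glass bowl, a bystander, 100 mm across, 42 mm high; origin at the centre of its underside.
- strap: Flat brass strap, a bystander, 34 by 100 by 4 mm, lying on the bench; origin at the centre of its underside.
Mind the look-alikes: they are no part of the job. What is shaped like the die but brown, orange or purple is not meant.

How it is judged:
On the way, in this order (a step that is already met when the one before it is completed fails the run):
1. the die is fully down in the socket, its tab facing the pointer, and let go (y of die_tab in the frame of pointer_tip between -0.006 and 0.006 m and x of die_tab in the frame of pointer_tip between -0.01 and 0.002 m and z of die_center in the frame of socket between 0.026 and 0.034 m and distance between die_center and socket below 0.0345 m and angle between the z axis of die_center and the z axis of socket, either way round below 0.08 rad and contact force between the fingers and die below 0.1 N), for 0.2 s.
2. the clamp arm is swung over the die's rim to its stop (y of die_tab in the frame of pointer_tip between -0.006 and 0.006 m and x of die_tab in the frame of pointer_tip between -0.01 and 0.002 m and z of die_center in the frame of socket between 0.026 and 0.034 m and distance between die_center and socket below 0.0345 m and angle between the z axis of die_center and the z axis of socket, either way round below 0.08 rad and value of joint clamp below 0.1 rad), for 0.1 s.
3. the knob is turned until the screw is tight and the clutch slips (all of step 2 and value of joint screw above 0.95 rad and value of joint clutch above 0.15 rad), for 0.1 s.
At the end, for the whole second after the job is handed in: Die at rest, fully down (within 4 mm) and square (0.08 rad) in the socket, tab end within 6 mm sideways of the pointer's line and within 6 mm of its 4 mm gap; clamp arm within 0.1 rad of its stop; screw beyond 0.95 rad and clutch slipped over 0.15 rad (all of step 3 and linear speed of die below 0.01 m/s); the robot touches nothing.
It fails at once if the pointer is shifted by more than 6 mm relative to the start (distance of pointer_tip from where it was at the start of the episode above 0.006 m).
It fails at once if the die is dropped: it falls faster than 0.5 m/s out of the gripper (contact force between the fingers and die below 0.1 N and linear speed of die above 0.5 m/s).
It fails at once if the spare die is moved by more than 25 mm (distance of spare from where it was at the start of the episode above 0.025 m).
It fails at once if the glass bowl is moved by more than 25 mm (distance of bowl from where it was at the start of the episode above 0.025 m).
It fails at once if the brass strap is moved by more than 25 mm (distance of strap from where it was at the start of the episode above 0.025 m).
It also fails if it takes over 58 s, if anything falls off the work surface, if the arm or the gripper's body presses on something with over 40 N, if the wrist force passes 120 N, or if a joint passes its speed limit or range.

ROBOT

A 6-joint arm with a two-finger parallel gripper is mounted at the origin on the work surface. World frame = base frame: x ahead of the robot, y to its left, z up, the work surface at z = 0. Lengths are in m, angles in rad, forces in N, time in s.
With the tool pointing down it reaches from about 0.275 to 0.975 m from the base axis. Payload 8.4 kg.
Tool frame: the origin (TCP) lies between the finger pads; the fingertips stand 8 mm ahead of it and the grasp point (between the pads) lies 11 mm behind it (ctrl.finger_overhang is the distance from the TCP to the fingertips, in m); z points along the fingers, y is the direction in which the jaws open and shut (so a half turn about z gives the same grasp; the last joint's range is limited). The gripper opens to 92 mm and grips with 3 to 60 N. Pads are 20 mm wide; open, the fingers measure 128 mm over their backs; the gripper's body (75 mm by 189 mm) begins 69 mm behind the grasp point.
Start: joints at [-1.231, 0.353, 1.633, -0, 1.155, -0.002], TCP at [0.209, -0.589, 0.223] pointing down, gripper open.
Joint ranges: [-2.63, 2.63], [-0.92, 2.1], [0.06, 2.66], [-1.3, 4.44], [0, 2.69], [-3.02, 3.02]. Speed limits (rad/s): [2.22, 2.22, 2.79, 3.14, 3.14, 3.14].

INTERFACE

Orientations are given as a unit quaternion [x, y, z, w].
In Python, from workcell import ctrl, optics gives the robot as it stands. The module is installed in compiled form; this text tells all that it offers.
- The arm moves only by the tool send_rows, never from a script. Its argument "plan" is text: rows parted by semicolons, each of 6 numbers parted by spaces: the shift along the tool's x, y, z in units of 60 mm (1.0 is 60 mm), then the turn, a rotation vector about the tool's x, y, z in units of 10 degrees (1.0 is 10 degrees). A call has 1 to 5 rows; each row is the pose to reach, as a shift and turn from the pose measured when the call began, along the tool's axes at that moment; what a row does not reach only later rows make up. A row lasts 1/8 s, in which the tool goes at most 62.5 mm and 10.7 degrees, less where a joint would pass 70% of its speed; a pose out of reach is approached as far as the arm can. A call with a gripper value outside its range is refused whole. "claw" is the finger opening in mm, from 0 to 91.9, set as the call begins (left out, the last holds). The fingers move at their own pace and stop on an object; "squeeze" is the grip in N (left out, the last holds). Time passes only in rows, so rows that repeat a pose let the fingers close. It gives the time, the measured TCP pose, the force and the opening at its end, in the units of the state.
- ctrl.read_state(): the state, without advancing time (a new reading comes with each control period).
- optics.snapshot(name): name is "scene" or "top" or "wrist"; returns a dict with "img" (480x640x3 uint8, red, green, blue), "z_map" (480x640 float32, m along the optical axis (not along the pixel's ray), 0 where there is no reading), "intrinsics" (3x3 intrinsics, pixels), "dist_coeffs" ([k1, k2, p1, p2, k3] as OpenCV has them; the pictures are not rectified), "T" (4x4, takes a point from camera to world coordinates). Camera axes: x right, y up, looking along -z (the intrinsics and any distortion apply to the point x, -y, -z); pixel columns grow to the right and rows downward; lengths in m; the calibration is good to about 2 mm. A picture is of the moment at which its call begins.
- ctrl.sign_off(): hands the job in, once; it reports no verdict.
Trained networks look in the newest picture that a camera, given by its name, has taken for a name from the list of things; names that differ only in an ending like _2 or _b are one class to them, and where a whole thing is asked for, a point or a joint stands for the part that bears it (a point fixed in the world has none). Each returns a list of dicts, best first, with "conf" (0 to 1); they miss things now and then, are a little off and sometimes report something else, mostly with a low value. They report only what shows in the picture. A call takes as long as a camera call. They do not tell look-alikes from the thing itself.
- optics.recognise(camera, query): "location" ([column, row] in pixels, amid what is visible of it).
- optics.regions_of(camera, query): "pixels" (480x640 bool, what is visible of it) and "location" ([column, row] in pixels, amid what is visible of it).
- optics.spot_point(camera, query): "location" ([column, row] in pixels: a listed point, or the origin of a listed thing).
The state is a dict: "time_s": time; "joint_positions": joint angles; "qvel": joint speeds; "tau": joint torques, N m; "position": TCP position; "tool_rot": TCP orientation; "wrist_force": force on the tool from outside, world axes, zero at the start; "ft_torque": the same for the moment, N m; "gripper_width": finger opening in m.
Only numpy, scipy, OpenCV 4.12 (cv2) and the standard library are available. Lean on these libraries where they do the work, as an engineer would, in place of code of your own. Each camera call takes 0.05 s, during which the arm holds its last target.

## Working session

There is one attempt and no reset: what is moved stays moved. The work goes in short steps, Python scripts to look and compute and a tool call to move; the robot and the scene stay as the last step left them, time stands still between calls to the robot, and variables do not carry over. Pictures are saved under pics/ and viewed, and the job is handed in when it is done.

Besides the shell and the picture viewer there is one more tool, called after "Request:" as name(argument=value, ...) on one line, values as JSON. send_rows: Moves the arm, as the interface text tells. Its arguments: {"type":"object","properties":{"plan":{"type":"string"},"claw":{"type":"number"},"squeeze":{"type":"number"}},"required":["plan"]}

```bash
mkdir -p pics
python3 - <<'E'
from workcell import ctrl, optics
import cv2,numpy as np,pickle
print(ctrl.read_state(), ctrl.finger_overhang)
for n in ["scene","top"]:
    s=optics.snapshot(n); pickle.dump(s,open(f'{n}0.pkl','wb'))
    cv2.imwrite(f'pics/{n}0.png',s['img'][:,:,::-1]); print(n,s['intrinsics'].tolist(),s['dist_coeffs'],s['T'].round(3).tolist(),(s['z_map']>0).mean())
    for q in ["die","die_tab","die_center","socket","pointer_tip","clamp_pivot","clamp_pin","knob_grip","spare","bowl","strap"]:
        print(q,[(np.round(d['location']).tolist(),round(d['conf'],2)) for d in optics.spot_point(n,q)[:5]])
E
```

```text
{'time_s': 0.0, 'joint_positions': array([-1.23142675e+00,  3.53653841e-01,  1.63412482e+00,  1.72390949e-05,
        1.15520624e+00, -2.38593035e-03]), 'qvel': array([-0.00114716, -0.00133202,  0.00039496, -0.00033014, -0.00042123,
        0.00058642]), 'tau': array([-2.73654448e-03, -5.93846905e+01, -3.34221804e+01,  6.95168925e-02,
        2.34410277e-02, -5.74785804e-05]), 'position': array([ 0.20931547, -0.5883925 ,  0.22186412]), 'tool_rot': array([ 9.85436241e-01,  1.70043907e-01, -1.08965698e-04, -6.87590746e-04]), 'wrist_force': array([-0.25226084, -0.44498667,  0.42758595]), 'ft_torque': array([-0.02167561, -0.00594104,  0.01420044]), 'gripper_width': 0.0917294471867615} 0.008
scene [[461.5404803654411, 0.0, 316.9147197691388], [0.0, 461.5404803654411, 238.6186893289753], [0.0, 0.0, 1.0]] [-0.041079  0.        0.        0.        0.      ] [[-0.757, -0.388, 0.526, 1.052], [0.653, -0.441, 0.615, 0.558], [-0.006, 0.809, 0.587, 0.659], [0.0, 0.0, 0.0, 1.0]] 0.9960319010416666
die [([238.0, 228.0], 0.91), ([279.0, 243.0], 0.85), ([200.0, 258.0], 0.8), ([227.0, 206.0], 0.65), ([
[... 835 characters left out ...]
.91), ([373.0, 194.0], 0.9), ([386.0, 244.0], 0.88), ([437.0, 219.0], 0.56)]
die_tab [([453.0, 228.0], 0.69), ([374.0, 236.0], 0.67), ([367.0, 209.0], 0.67), ([437.0, 176.0], 0.66), ([504.0, 246.0], 0.59)]
die_center [([386.0, 243.0], 0.95), ([424.0, 168.0], 0.79), ([372.0, 192.0], 0.79), ([489.0, 236.0], 0.76), ([434.0, 218.0], 0.66)]
socket [([288.0, 222.0], 0.88)]
pointer_tip [([306.0, 218.0], 0.39), ([224.0, 204.0], 0.22)]
clamp_pivot [([237.0, 227.0], 0.67)]
clamp_pin [([227.0, 205.0], 0.83)]
knob_grip [([234.0, 226.0], 0.69), ([234.0, 236.0], 0.63), ([436.0, 220.0], 0.36)]
spare [([418.0, 278.0], 0.55)]
bowl [([151.0, 307.0], 0.8)]
strap [([158.0, 229.0], 0.81), ([228.0, 203.0], 0.57)]
```

View pics/scene0.png

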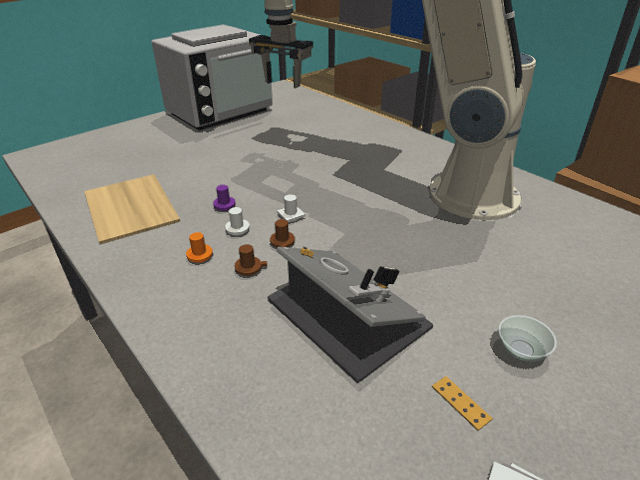

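View pics/top0.png

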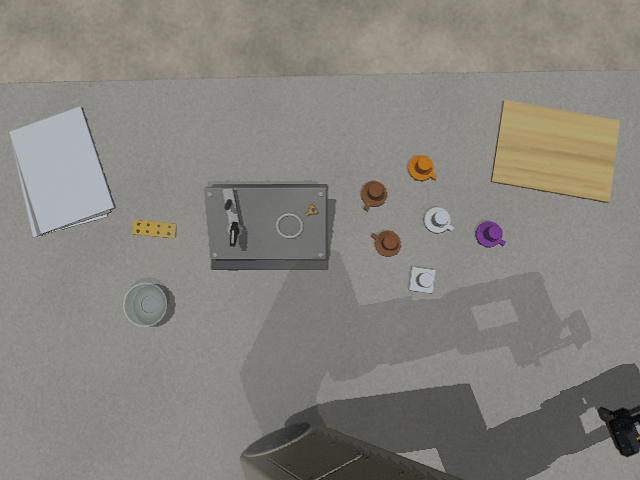

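Run:
```python
import cv2,pickle
s=pickle.load(open('top0.pkl','rb'))['img'][:,:,::-1]
cv2.imwrite('pics/top0a.png',cv2.resize(s[140:300,330:530],None,fx=4,fy=3.75,interpolation=cv2.INTER_CUBIC))
cv2.imwrite('pics/top0b.png',cv2.resize(s[165:285,180:340],None,fx=5,fy=5,interpolation=cv2.INTER_CUBIC))
s=pickle.load(open('scene0.pkl','rb'))['img'][:,:,::-1]
cv2.imwrite('pics/scene0a.png',cv2.resize(s[180:300,170:330],None,fx=5,fy=5,interpolation=cv2.INTER_CUBIC))
```

```text
(no output)
```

View pics/top0a.png

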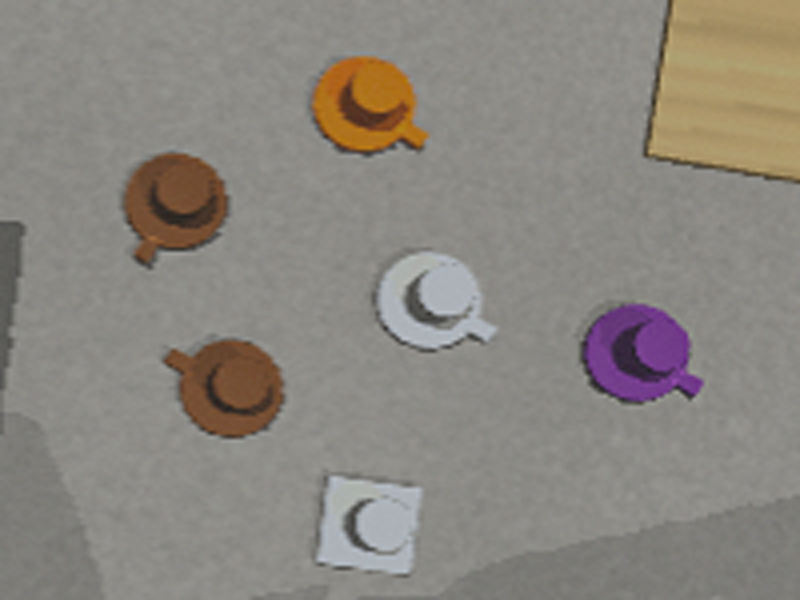

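View pics/top0b.png

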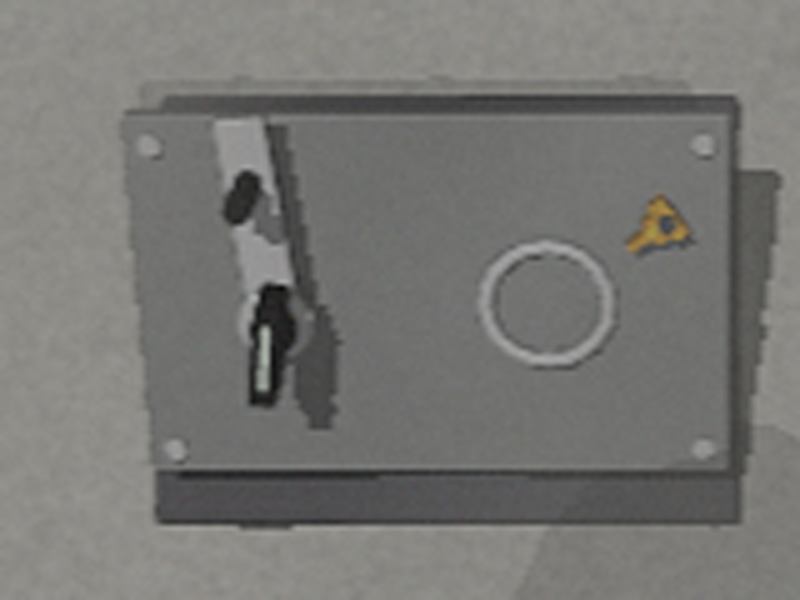

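View pics/scene0a.png

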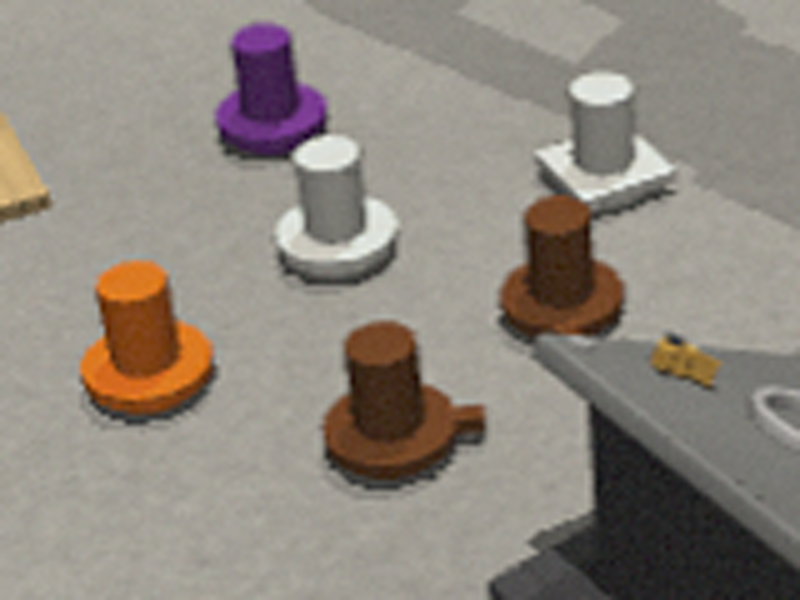

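Candidates for the die in the top picture: aluminium round with a tab at (437,219), brown at (373,194) and (386,244), orange at (419,167), purple at (486,234), and the square spare at (423,280). I choose (437,219), the only aluminium one with a round flange and a tab; the crop confirms it. Next I measure poses from the depth data.

```bash
cat > h.py <<'E'
import numpy as np,cv2,pickle
from scipy.spatial.transform import Rotation as R
def norm_px(s,uv):
    p=cv2.undistortPoints(np.asarray(uv,float).reshape(-1,1,2),s['intrinsics'],s['dist_coeffs']).reshape(-1,2)
    return p
def cloud(s):
    h,w=s['z_map'].shape
    u,v=np.meshgrid(np.arange(w),np.arange(h))
    n=norm_px(s,np.stack([u.ravel(),v.ravel()],1)); z=s['z_map'].ravel()
    P=np.stack([n[:,0]*z,-n[:,1]*z,-z],1)
    W=P@s['T'][:3,:3].T+s['T'][:3,3]; W[z==0]=np.nan
    return W.reshape(h,w,3)
def rayplane(s,uv,p0,n):
    q=norm_px(s,uv); d=np.stack([q[:,0],-q[:,1],-np.ones(len(q))],1)@s['T'][:3,:3].T; o=s['T'][:3,3]
    t=((p0-o)@n)/(d@n); return o+d*t[:,None]
def project(s,P):
    Pc=(np.atleast_2d(P)-s['T'][:3,3])@s['T'][:3,:3]; Pc=Pc*[1,-1,-1]
    return cv2.projectPoints(Pc,np.zeros(3),np.zeros(3),s['intrinsics'],s['dist_coeffs'])[0].reshape(-1,2)
def fitplane(P):
    c=P.mean(0); n=np.linalg.svd(P-c)[2][2]; return c,n*np.sign(n[2])
def load(n): return pickle.load(open(n+'.pkl','rb'))
E
python3 - <<'E'
from h import *
for n in ['scene0','top0']:
    s=load(n); W=cloud(s); print(n)
    if n=='top0':
        reg=W[195:258,260:283].reshape(-1,3)
    else:
        reg=W[290:312,355:372].reshape(-1,3); 
    # restrict by robust
    c,nn=fitplane(reg)
    for _ in range(5):
        r=np.abs((reg-c)@nn); c,nn=fitplane(reg[r<max(.002,np.median(r)*2)])
    print(c,nn,np.degrees(np.arccos(nn[2])), np.abs((reg-c)@nn).max())
    bench=W[330:400,60:120] if n=='top0' else W[150:180,300:330]
    print('bench z',np.nanmedian(bench[...,2]))
    # die top
    uv=(441,219) if n=='top0' else (236,212)
    print('die top',W[uv[1],uv[0]])
    # spare, bowl, strap
E
```

```text
scene0
[0.62622801 0.17804407 0.11934836] [-0.55255389  0.81702645  0.16477857] 80.51562839607303 0.018927862024222017
bench z 0.0013977754979332402
die top [ 0.59201108 -0.27934431  0.06108414]
top0Traceback (most recent call last):
  File "<stdin>", line 9, in <module>
  File "h.py", line 20, in fitplane
    c=P.mean(0); n=np.linalg.svd(P-c)[2][2]; return c,n*np.sign(n[2])
                   ~~~~~~~~~~~~~^^^^^
    u, s, vh = gufunc(a, signature=signature)
               ~~~~~~^^^^^^^^^^^^^^^^^^^^^^^^
    raise LinAlgError("SVD did not converge")
numpy.linalg.LinAlgError: SVD did not converge
```

```bash
cat >> h.py <<'E'
def face(s,reg):
    reg=reg.reshape(-1,3); reg=reg[np.isfinite(reg).all(1)]
    c,n=fitplane(reg)
    for _ in range(8):
        r=np.abs((reg-c)@n); reg2=reg[r<max(.002,np.median(r)*2.5)]; c,n=fitplane(reg2)
    return c,n,len(reg2)
E
python3 - <<'E'
from h import *
s=load('top0'); W=cloud(s)
c,n,k=face(s,W[192:256,255:325]); print(c,n,k,np.degrees(np.arccos(n[2])))
print('yaw x-up', np.degrees(np.arctan2(-n[1],-n[0])))
print('bench',np.nanmedian(W[330:400,60:120,2]))
# ring pixels: bright in crop -> ray/plane at 7mm
img=s['img'].astype(int)
h=((W-c)@n)
m=np.zeros(h.shape,bool); m[208:244,270:308]=True
g=img.sum(2)
ring=m&(g>430)&(img.max(2)-img.min(2)<30)
print(ring.sum(), 'h ring',np.nanmedian(h[ring]))
uv=np.argwhere(ring)[:,::-1]
P=rayplane(s,uv,c+n*.007,n)
xh=np.array([0,0,1])-n*n[2]; xh/=np.linalg.norm(xh); yh=np.cross(n,xh)
q=np.stack([(P-c)@xh,(P-c)@yh],1)
A=np.c_[q,np.ones(len(q))]; sol=np.linalg.lstsq(A,(q**2).sum(1),rcond=None)[0]
ctr=sol[:2]/2; print('r',np.sqrt(sol[2]+ctr@ctr)); S=c+xh*ctr[0]+yh*ctr[1]; print('socket',S)
# face extents
mid=S+0.05*yh; print('face mid',mid)
for q,uv in dict(pt=(306,214),piv=(234,230),pin=(229,205)).items(): pass
cor=rayplane(s,[[180+125/5,165+113/5],[180+737/5,165+115/5],[180+728/5,165+468/5],[180+157/5,165+468/5]],c,n)
print('corners',cor, cor.mean(0))
print(np.linalg.norm(cor-np.roll(cor,-1,0),axis=1))
e=cor[0]-cor[1]+cor[3]-cor[2]; print('left dir yaw',np.degrees(np.arctan2(e[1],e[0]))-90)
# pointer pixels
ye=(img[...,0]-img[...,2]>50); ye[:, :300]=False; ye[:,320:]=False; ye[:195]=False;ye[230:]=False
uv=np.argwhere(ye)[:,::-1]; P=rayplane(s,uv,c+n*.012,n); q=np.stack([(P-S)@xh,(P-S)@yh],1)
print(len(uv),q.mean(0),'ang from +x deg',np.degrees(np.arctan2(q[:,1].mean(),q[:,0].mean())),'r range',np.linalg.norm(q,axis=1).min(),np.linalg.norm(q,axis=1).max())
print(project(s,[S,S+.115*yh, mid]))
dt=W[214:225,436:447].reshape(-1,3); print(np.nanmedian(dt,0))
E
```

```text
[0.57826149 0.04851575 0.08545683] [-0.50112979  0.01035695  0.86531016] 3929 30.08185987624652
yaw x-up -1.1839747784828552
bench 0.0004560319466010432
106 h ring 0.007289350529473575
r 0.026872127027715013
socket [0.57813032 0.04917443 0.08537299]
face mid [0.57916346 0.09916375 0.08537299]
corners [[ 0.65491124  0.22359752  0.12775168]
 [ 0.64823327 -0.0355304   0.12698576]
 [ 0.50319216 -0.02952073  0.04291572]
 [ 0.50885886  0.22710549  0.04312592]] [0.57879888 0.09641297 0.08519477]
[0.25921509 0.16775223 0.25668886 0.16883461]
left dir yaw -1.3711235089814977
48 [ 0.03757578 -0.04849122] ang from +x deg -52.22794729251651 r range 0.04724302286838401 0.07067903279532421
[[288.98643889 224.05784187]
 [236.29333232 224.15651116]
 [266.06525071 224.10013153]]
[ 0.58468974 -0.28839085  0.05912664]
```

Run:
```python
from h import *
from workcell import ctrl,optics
s=optics.snapshot('wrist'); st=ctrl.read_state(); pickle.dump(s,open('wrist0.pkl','wb')); cv2.imwrite('pics/w0.png',s['img'][:,:,::-1])
Tt=np.eye(4);Tt[:3,:3]=R.from_quat(st['tool_rot']).as_matrix();Tt[:3,3]=st['position']
print('tool axes cols',Tt.round(3).tolist()); print('cam in tool',(np.linalg.inv(Tt)@s['T']).round(4).tolist(),s['intrinsics'].tolist(),s['dist_coeffs'])
# die from top+scene
for n,box in [('top0',(205,235,420,458)),('scene0',(205,240,222,255))]:
    W=cloud(load(n)); a,b,c,d=box; P=W[a:b,c:d].reshape(-1,3)
    top=P[(P[:,2]>.055)&(P[:,2]<.066)]; fl=P[(P[:,2]>.011)&(P[:,2]<.022)]
    print(n,'top mid',top.min(0),top.max(0),len(top),'flange',fl.min(0),fl.max(0))
# move vector to tcp target above die
print((R.from_quat(st['tool_rot']).inv().apply(np.array([.585,-.286,.25])-st['position'])/.06).round(2))
```

```text
tool axes cols [[0.942, 0.335, -0.0, 0.209], [0.335, -0.942, 0.0, -0.589], [0.0, -0.0, -1.0, 0.223], [0.0, 0.0, 0.0, 1.0]]
cam in tool [[-0.0009, 0.9716, 0.2366, 0.0655], [1.0, 0.0011, -0.0007, 0.0002], [-0.001, 0.2366, -0.9716, -0.1637], [0.0, 0.0, 0.0, 1.0]] [[382.4746141878441, 0.0, 319.01217538789314], [0.0, 382.4746141878441, 235.28807644390204], [0.0, 0.0, 1.0]] [-0.00730038  0.          0.          0.          0.        ]
top0 top mid [ 0.57361885 -0.30329515  0.0552113 ] [ 0.60354443 -0.27342617  0.06589347] 151 flange [ 0.55999838 -0.32535328  0.01100576] [ 0.61838606 -0.25874537  0.02182896]
scene0 top mid [ 0.57330958 -0.30415823  0.05500038] [ 0.60498081 -0.27067596  0.06310299] 96 flange [ 0.53914351 -0.39427968  0.01127254] [ 0.61887514 -0.25804028  0.02130814]
[ 7.59 -2.66 -0.46]
```

View pics/w0.png

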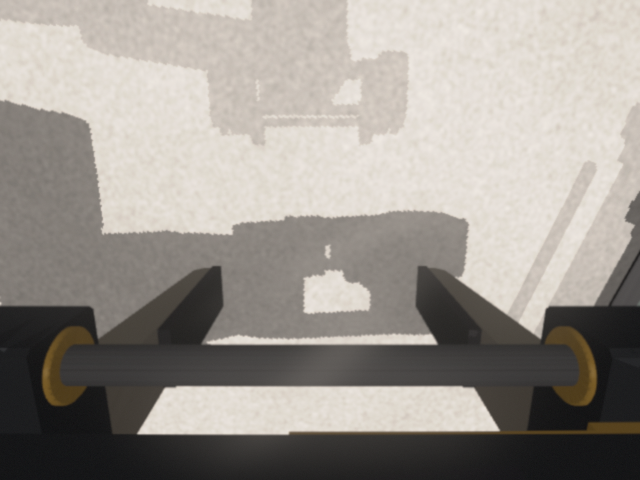

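Request:
send_rows(plan="1 -0.35 0 0 0 -0.9; 2 -0.7 0 0 0 -1.8; 3 -1.05 -0.1 0 0 -2.7; 4 -1.4 -0.2 0 0 -3.6; 5 -1.75 -0.4 0 0 -4.4", claw=60, squeeze=20)

```text
time_s: 1.88
position: [0.4528, -0.3921, 0.2454]
tool_rot: [0.849, 0.529, -0.0, -0.0]
wrist_force: [0.1, -0.6, -0.4]
gripper_width: 0.0599
```

```bash
cat >> h.py <<'E'
def go(p,Rm=None):
    from workcell import ctrl
    st=ctrl.read_state(); Q=R.from_quat(st['tool_rot'])
    d=Q.inv().apply(np.asarray(p)-st['position'])/.06
    r=np.zeros(3) if Rm is None else np.degrees((Q.inv()*R.from_matrix(Rm)).as_rotvec())/10
    return d.round(3),r.round(3)
def downR(heading): # tool x heading deg, z down
    a=np.radians(heading); x=np.array([np.cos(a),np.sin(a),0]); z=np.array([0,0,-1.]); return np.stack([x,np.cross(z,x),z],1)
def snap(name,tag):
    from workcell import optics
    s=optics.snapshot(name); pickle.dump(s,open(tag+'.pkl','wb')); cv2.imwrite('pics/'+tag+'.png',s['img'][:,:,::-1]); return s
E
python3 - <<'E'
from h import *
from workcell import ctrl
st=ctrl.read_state(); print(st['time_s'],st['position'],st['joint_positions'].round(3))
x=downR(64)[:,0]
print(go(np.array([.5885,-.288,.22])-0.03*x,downR(64)))
E
```

```text
1.875 [ 0.4527967  -0.39212718  0.24537928] [-0.716  0.292  1.667 -0.     1.183 -0.26 ]
(array([2.054, 1.267, 0.423]), array([-0.002, -0.   , -0.014]))
```

Request:
send_rows(plan="0.7 0.45 0.1 0 0 0; 1.4 0.9 0.3 0 0 0; 2.05 1.27 0.42 0 0 0; 2.05 1.27 0.42 0 0 0; 2.05 1.27 0.42 0 0 0")

```text
time_s: 2.5
position: [0.575, -0.3154, 0.2201]
tool_rot: [0.849, 0.529, -0.0, -0.0]
wrist_force: [-0.5, -0.4, 0.7]
gripper_width: 0.0597
```

Run:
```python
from h import *
from workcell import ctrl,optics
s=snap('wrist','w1'); st=ctrl.read_state(); print(st['time_s'],st['position'],st['joint_positions'].round(3))
W=cloud(s); np.save('W.npy',W)
print([(d['location'],d['conf']) for d in optics.spot_point('wrist','die_tab')],[(d['location'],d['conf']) for d in optics.spot_point('wrist','die_center')])
```

```text
2.55 [ 0.57472864 -0.31581906  0.22031717] [-0.505  0.403  1.565 -0.     1.175 -0.048]
[([314.9, 222.6], 0.89), ([214.0, 41.6], 0.89), ([334.4, 334.5], 0.88), ([416.9, 136.9], 0.75)] [([209.5, 86.1], 0.81), ([434.3, 86.2], 0.81), ([322.0, 182.5], 0.61), ([342.4, 308.4], 0.6)]
```

View pics/w1.png

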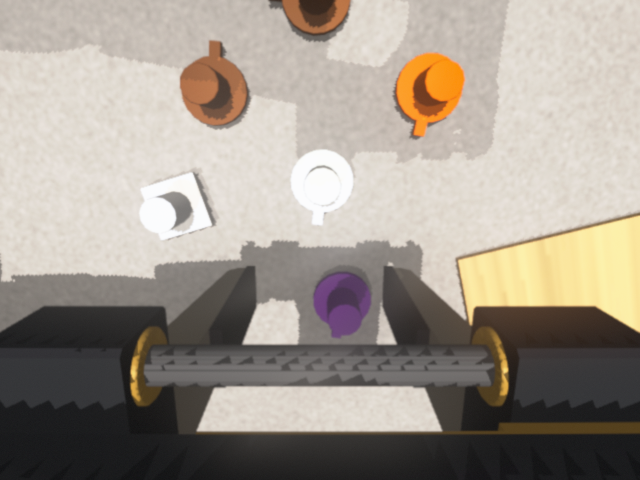

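The wrist view shows the aluminium die at (322,183), its tab pointing down at (317,222), the purple look-alike at (342,300) and the spare at (170,208).

Run:
```python
from h import *
from scipy.optimize import least_squares
s=load('w1'); W=cloud(s); img=s['img'].astype(int)
m=(img.min(2)>245); m2=np.zeros_like(m); m2[140:235,280:365]=True
big=np.zeros_like(m2); big[140:235,280:365]=img[140:235,280:365].min(2)>238
k=cv2.connectedComponents(big.astype(np.uint8))[1]; lab=k[160,322]; big=(k==lab); print(big.sum())
vis=s['img'].copy(); vis[big]=[255,0,0]; cv2.imwrite('pics/m1.png',cv2.resize(vis[120:250,260:400,::-1],None,fx=4,fy=4))
P=W[m2]; 
st=P[(P[:,2]>.056)&(P[:,2]<.066)]; print('top',np.median(st,0),(st.min(0)+st.max(0))/2,len(st), np.ptp(st,axis=0))
# flange outline: ray to z=.016
cs,_=cv2.findContours(big.astype(np.uint8),cv2.RETR_EXTERNAL,cv2.CHAIN_APPROX_NONE)
c=max(cs,key=len).reshape(-1,2); q=rayplane(s,c,np.array([0,0,.016]),np.array([0,0,1.]))[:,:2]
f=lambda p:(np.linalg.norm(q-p[:2],axis=1)-p[2])
r=least_squares(f,[.5885,-.288,.03],loss='soft_l1',f_scale=.001); print('flange',r.x)
d=q-r.x[:2]; rr=np.linalg.norm(d,axis=1); far=d[rr>.036]; print(len(far),rr.max(),'tab heading',np.degrees(np.arctan2(*far.mean(0)[::-1])))
```

```text
3003
top [ 0.59028341 -0.29009438  0.06162938] [ 0.59006201 -0.29037067  0.06040311] 1093 [0.03121014 0.03139893 0.00699529]
flange [ 0.5891631  -0.29089704  0.02952948]
20 0.04177690297583262 tab heading -122.66109161237992
```

View pics/m1.png

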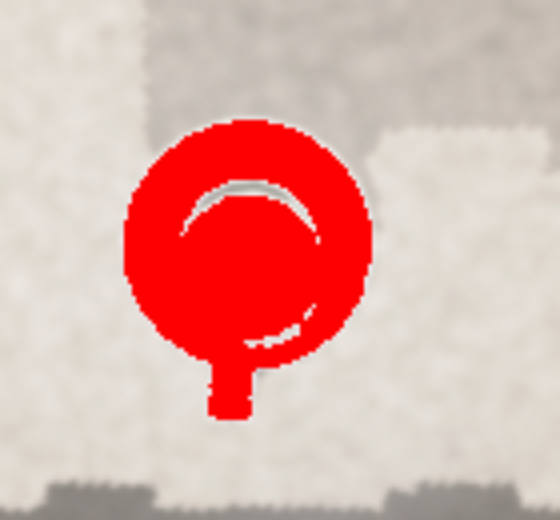

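Run:
```python
from h import *
print(go([.5895,-.2906,.032],downR(64)))
```

```text
(array([0.492, 0.034, 3.143]), array([ 0.   ,  0.001, -0.021]))
```

Request:
send_rows(plan="0.49 0.03 0.6 0 0 0; 0.49 0.03 1.4 0 0 0; 0.49 0.03 2.1 0 0 0; 0.49 0.03 2.7 0 0 0; 0.49 0.03 3.14 0 0 0")

```text
time_s: 3.28
position: [0.588, -0.2913, 0.0309]
tool_rot: [0.849, 0.528, -0.0, -0.0]
wrist_force: [0.3, -0.1, 0.5]
gripper_width: 0.0602
```

Request:
send_rows(plan="0 0 0 0 0 0; 0 0 0 0 0 0")

```text
time_s: 3.52
position: [0.5882, -0.2922, 0.032]
tool_rot: [0.85, 0.527, -0.0, 0.0]
wrist_force: [0.4, -0.7, 1.5]
gripper_width: 0.0602
```

Run:
```python
from h import *
print(go([.5895,-.2906,.032],downR(64)))
s=snap('wrist','w2')
```

```text
(array([0.033, 0.007, 0.   ]), array([ 0.001,  0.002, -0.034]))
```

View pics/w2.png

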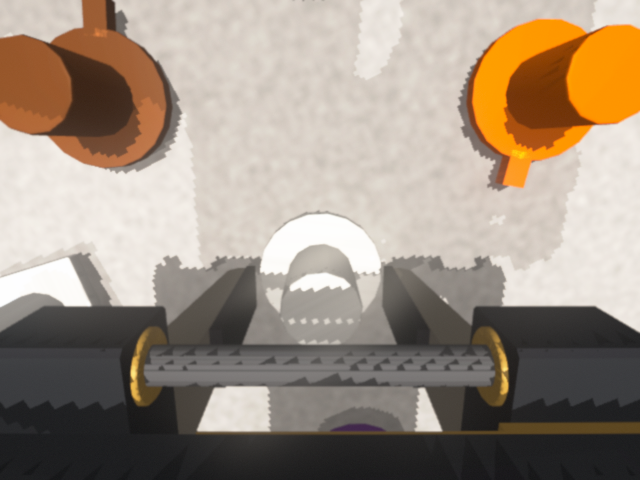

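The stem stands at (321,290), midway between the fingers. Closing.

Request:
send_rows(plan="0.03 0 0 0 0 0; 0.03 0 0 0 0 0; 0.03 0 0 0 0 0; 0.03 0 0 0 0 0; 0.03 0 0 0 0 0", claw=20, squeeze=25)

```text
time_s: 4.2
position: [0.5898, -0.2907, 0.0329]
tool_rot: [0.85, 0.527, 0.0, 0.001]
wrist_force: [-0.9, 1.2, 5.7]
gripper_width: 0.0312
```

Request:
send_rows(plan="0 0 -0.3 0 0 0; 0 0 -1 0 0 0; 0 0 -2 0 0 0; 0 0 -3 0 0 0; 0 0 -3.5 0 0 0")

```text
time_s: 4.82
position: [0.5903, -0.2909, 0.2477]
tool_rot: [0.85, 0.527, 0.002, 0.003]
wrist_force: [-0.1, -0.5, -3.7]
gripper_width: 0.0315
```

Run:
```python
from h import *
from workcell import ctrl
print(ctrl.read_state()['position'],ctrl.read_state()['tool_rot'])
s=snap('wrist','w3');snap('top','t3')
```

```text
[ 0.59028921 -0.29091431  0.24767719] [0.8495703  0.52746554 0.00159372 0.00280574]
```

View pics/w3.png

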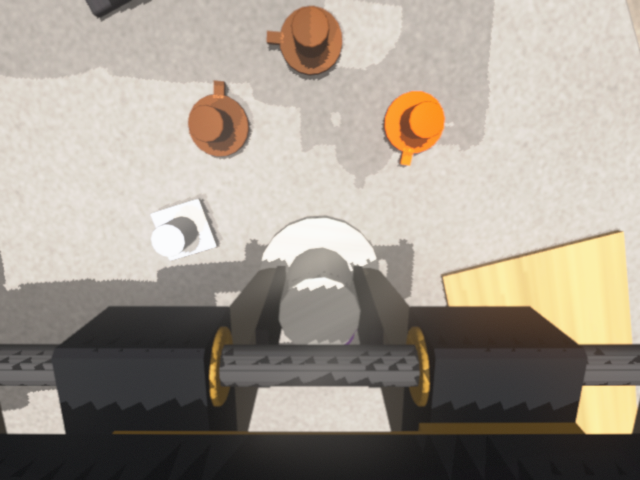

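```bash
cat >> h.py <<'E'
YAW=np.radians(-1.3)
def stand(yaw=YAW):
    n=R.from_euler('z',yaw).apply([-.5,0,np.sqrt(.75)]); x=R.from_euler('z',yaw).apply([np.sqrt(.75),0,.5]); return x,np.cross(n,x),n
def placeR(pt_deg,tab_deg,yaw=YAW): # pointer angle about n from xh; tab angle about tool z from tool x
    xh,yh,n=stand(yaw); a=np.radians(pt_deg); t=np.cos(a)*xh+np.sin(a)*yh
    z=-n; b=np.radians(-tab_deg); x=R.from_rotvec(z*b).apply(t); return np.stack([x,np.cross(z,x),z],1)
E
python3 - <<'E'
from h import *
Rp=placeR(-52.2,186.4); S=np.array([.578,.049,.0855]); n=stand()[2]; print(Rp.round(3))
t=S+n*.2-.09*Rp[:,0]; print(t,go(t,Rp), go(t,None))
E
```

```text
[[-0.587  0.637  0.5  ]
 [ 0.73   0.683 -0.011]
 [-0.349  0.358 -0.866]]
[ 0.53088656 -0.01446941  0.29007751] (array([ 3.69 , -2.939, -0.732]), array([-3.099, -0.5  , -6.755])) (array([ 3.69 , -2.939, -0.732]), array([0., 0., 0.]))
```

View pics/t3.png

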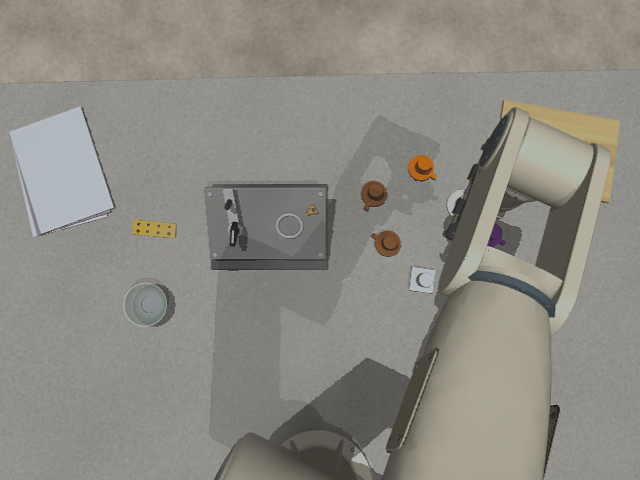

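Request:
send_rows(plan="0.46 -0.37 -0.1 -0.39 -0.06 -0.84; 0.92 -0.73 -0.2 -0.77 -0.12 -1.69; 1.4 -1.1 -0.3 -1.16 -0.19 -2.53; 1.85 -1.47 -0.4 -1.55 -0.25 -3.38; 2.3 -1.84 -0.5 -1.94 -0.31 -4.2")

```text
time_s: 5.55
position: [0.5515, -0.117, 0.275]
tool_rot: [0.59, 0.789, 0.065, 0.158]
wrist_force: [-0.2, 0.2, -1.2]
gripper_width: 0.0317
```

Run:
```python
from h import *
from workcell import ctrl
st=ctrl.read_state(); print(st['position'],st['joint_positions'].round(3))
Rp=placeR(-52.2,186.4); S=np.array([.578,.049,.0855]); n=stand()[2]
t=S+n*.2-.09*Rp[:,0]; print(t,go(t,Rp))
```

```text
[ 0.55146189 -0.11704464  0.27498385] [-0.201  0.033  1.96  -0.023  0.807 -0.474]
[ 0.53088656 -0.01446941  0.29007751] (array([ 1.671,  0.264, -0.492]), array([-1.161, -0.192, -2.527]))
```

Request:
send_rows(plan="0.55 0.09 -0.16 -0.39 -0.06 -0.84; 1.1 0.18 -0.32 -0.77 -0.13 -1.7; 1.67 0.26 -0.49 -1.16 -0.19 -2.53; 1.67 0.26 -0.49 -1.16 -0.19 -2.53; 1.67 0.26 -0.49 -1.16 -0.19 -2.53")

```text
time_s: 6.18
position: [0.5301, -0.0147, 0.2889]
tool_rot: [0.386, 0.886, 0.098, 0.238]
wrist_force: [0.4, 0.3, -1.5]
gripper_width: 0.0319
```

Run:
```python
from h import *
from workcell import ctrl
st=ctrl.read_state(); print(st['position'],st['joint_positions'].round(3))
snap('wrist','w4');snap('scene','s4')
```

```text
[ 0.53014879 -0.01472436  0.2888892 ] [-0.034 -0.117  2.13   0.01   0.607 -0.789]
```

View pics/w4.png

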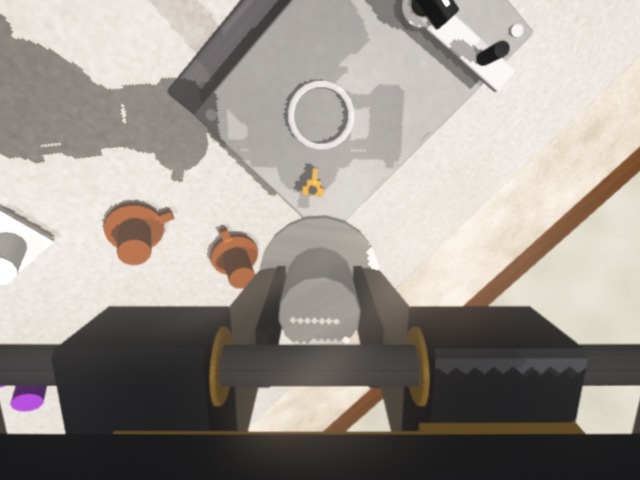

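View pics/s4.png

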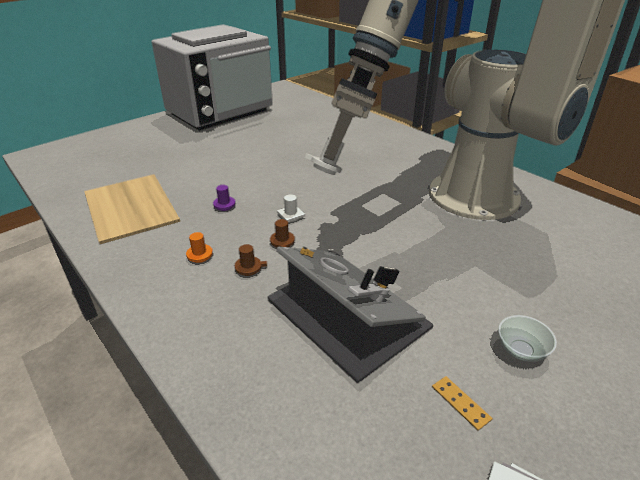

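The wrist view shows the socket ring at (320,115), the pointer at (313,180), the pin at (492,53), and the held die below them. The scene view shows the die hanging with its flange at (322,162). Now fitting.

```bash
cat > fit4.py <<'E'
from h import *
from scipy.optimize import least_squares
import sys
def run(tag,ringbox,pbox,S0,facebox,thr=200):
    s=load(tag); W=cloud(s); img=s['img'].astype(int)
    a,b,c,d=facebox; cc,n,k=face(s,W[a:b,c:d]); print('n',n.round(4),k,'tilt',np.degrees(np.arccos(n[2])).round(2),'yaw',np.degrees(np.arctan2(-n[1],-n[0])).round(2))
    h=(W-cc)@n; print('face pt at S0xy: offset',(S0-cc)@n)
    xh,yh,_=stand(); nn=stand()[2]
    a,b,c,d=ringbox; m=np.zeros(h.shape,bool); m[a:b,c:d]=True
    ring=m&(h>.0045)&(h<.010)&(img.max(2)-img.min(2)<25)
    P=W[ring]; q=np.stack([(P-cc)@xh,(P-cc)@yh],1)
    print('ring px depth',ring.sum(),np.median(h[ring]))
    g=m&(img.min(2)>thr)&(img.max(2)-img.min(2)<30)
    uv=np.argwhere(g)[:,::-1]; P2=rayplane(s,uv,cc+nn*.007,nn); q2=np.stack([(P2-cc)@xh,(P2-cc)@yh],1)
    out=None
    for nm,qq in (('depth',q),('bright',q2)):
        if len(qq)<30: continue
        r=least_squares(lambda p:np.linalg.norm(qq-p[:2],axis=1)-p[2],[*(qq.min(0)+qq.max(0))/2,.027],loss='soft_l1',f_scale=.002)
        S=cc+xh*r.x[0]+yh*r.x[1]; print(nm,'r',r.x[2],'S',S.round(4)); out=S
    a,b,c,d=pbox; m=np.zeros(h.shape,bool); m[a:b,c:d]=True
    ye=m&((img[...,0]-img[...,2])>60); uv=np.argwhere(ye)[:,::-1]; P=rayplane(s,uv,cc+nn*.012,nn); q=np.stack([(P-out)@xh,(P-out)@yh],1)
    rr=np.linalg.norm(q,axis=1); tip=q[rr<rr.min()+.008]; print('pointer px',ye.sum(),'r',rr.min(),rr.max(),'ang mean',np.degrees(np.arctan2(*q.mean(0)[::-1])),'tip ang',np.degrees(np.arctan2(*tip.mean(0)[::-1])))
    return out,n
if __name__=='__main__':
    run('w4',(75,152,280,360),(160,200,295,330),np.array([.578,.049,.0855]),(60,180,230,400))
E
python3 fit4.py
python3 - <<'E'
from h import *
s=load('w4'); cv2.imwrite('pics/w4c.png',cv2.resize(s['img'][60:210,240:400,::-1],None,fx=4,fy=4))
s=load('s4'); cv2.imwrite('pics/s4c.png',cv2.resize(s['img'][60:180,290:410,::-1],None,fx=5,fy=5))
E
```

```text
n [-0.4998  0.0115  0.8661] 18074 tilt 29.99 yaw -1.32
face pt at S0xy: offset -0.0010990473527863903
ring px depth 1295 0.006708344304603177
depth r 0.02656390444622729 S [0.5777 0.0483 0.0866]
bright r 0.02830526554744566 S [0.5787 0.0511 0.0872]
pointer px 302 r 0.047428773600640496 0.07295483201152476 ang mean -54.50729660169649 tip ang -55.131131565486385
```

View pics/w4c.png

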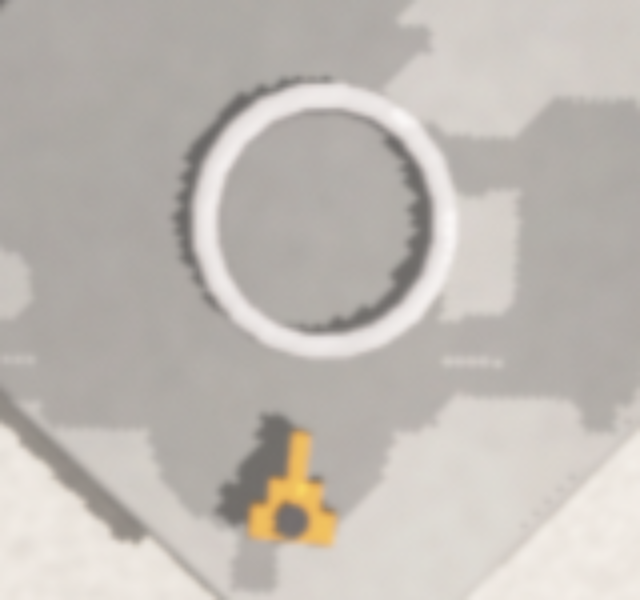

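View pics/s4c.png

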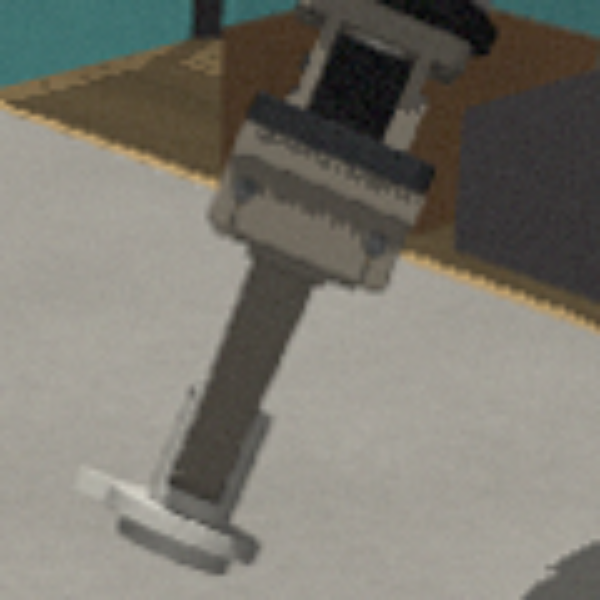

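```bash
sed -i "s/(60,180,230,400))/(60,180,230,400),218)/" fit4.py; python3 fit4.py
python3 - <<'E'
from h import *
s=load('w4'); xh,yh,n=stand()
W=cloud(s); cc,_,_=face(s,W[60:180,230:400])
C=rayplane(s,[[321.1,114.9]],cc+.007*n,n)[0]-.007*n
pt=rayplane(s,[[240+302/4,60+434/4],[240+293/4,60+540/4]],cc+.012*n,n)-C
print('S',C,'z of mid-plane',cc, [(np.degrees(np.arctan2(p@yh,p@xh)),np.hypot(p@yh,p@xh)) for p in pt])
# held die tab in scene cam: tab end px & stem axis px
t=load('s4')
from workcell import ctrl
st=ctrl.read_state(); Q=R.from_quat(st['tool_rot']).as_matrix(); p=st['position']
for a in (176,181,186.4,191,196):
    b=np.radians(a); tab=p+Q@np.array([.042*np.cos(b),.042*np.sin(b),.0325-.012]); print(a,project(t,[tab])[0])
print('axis bottom',project(t,[p+Q@[0,0,.0325],p+Q@[0,0,.0205]]))
# bbox of flange
E
```

```text
n [-0.4998  0.0115  0.8661] 18074 tilt 29.99 yaw -1.32
face pt at S0xy: offset -0.0010990473527863903
ring px depth 1295 0.006708344304603177
depth r 0.02656390444622729 S [0.5777 0.0483 0.0866]
bright r 0.026779417249804226 S [0.5781 0.0489 0.0868]
pointer px 302 r 0.04609340452477036 0.0713994965442501 ang mean -52.799684090132295 tip ang -53.10206307512959
S [0.5776786  0.04899296 0.08658475] z of mid-plane [0.57652676 0.04363503 0.08599008] [(np.float64(-51.96418399391004), np.float64(0.0469543858258892)), (np.float64(-51.594442376283304), np.float64(0.07106843077183372))]
176 [303.89469675 155.26208787]
181 [303.98013802 155.07379624]
186.4 [304.25133187 154.94761932]
191 [304.62535427 154.90339053]
196 [305.17639539 154.92086813]
axis bottom [[322.57200923 169.95340354]
 [325.06373968 163.92341389]]
```

```bash
cat >> h.py <<'E'
S=np.array([.5778,.0488,.0857]); PT=-52.3
E
python3 - <<'E'
from h import *
Rp=placeR(PT,186.4); n=stand()[2]
for k in (.075,.045): print(go(S+n*k,Rp))
E
```

```text
(array([1.5  , 0.012, 2.07 ]), array([-0.009, -0.005,  0.005]))
(array([1.5  , 0.013, 2.57 ]), array([-0.009, -0.005,  0.005]))
```

Request:
send_rows(plan="0.6 0 0.4 0 0 0; 1.2 0.01 1 0 0 0; 1.5 0.01 1.6 0 0 0; 1.5 0.01 2.07 0 0 0; 1.5 0.01 2.07 0 0 0")

```text
time_s: 6.9
position: [0.5399, 0.0491, 0.1484]
tool_rot: [0.387, 0.886, 0.096, 0.237]
wrist_force: [0.4, -1.3, -3.2]
gripper_width: 0.0314
```

Run:
```python
from h import *
Rp=placeR(PT,186.4); n=stand()[2]
for k in (.075,.045,.0325): print(go(S+n*k,Rp))
s=snap('wrist','w5');t=snap('scene','s5');snap('top','t5')
cv2.imwrite('pics/s5c.png',cv2.resize(t['img'][180:320,250:410,::-1],None,fx=5,fy=4.2))
```

```text
(array([-0.009,  0.024, -0.03 ]), array([-0.031, -0.017,  0.002]))
(array([-0.011,  0.027,  0.47 ]), array([-0.031, -0.017,  0.002]))
(array([-0.012,  0.028,  0.679]), array([-0.031, -0.017,  0.002]))
```

View pics/s5c.png

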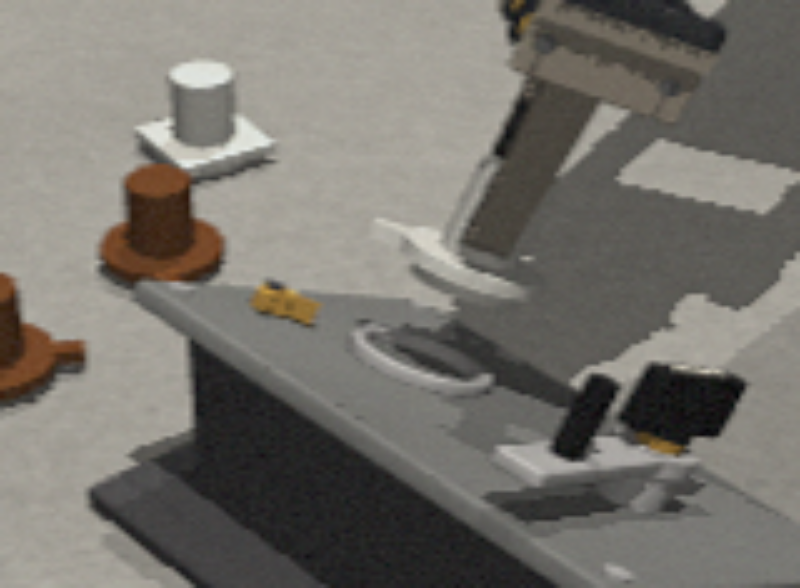

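View pics/t5.png

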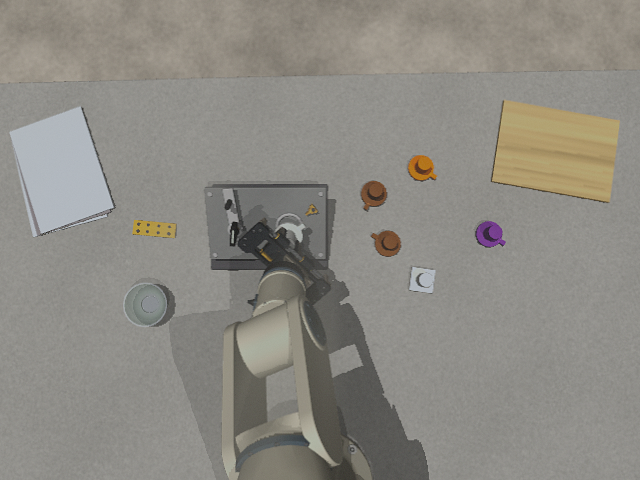

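View pics/w5.png

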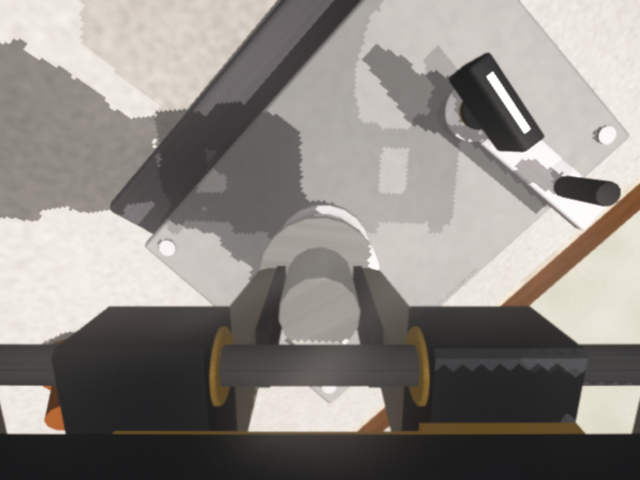

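The die hangs squarely above the ring, with its tab toward the pointer. Descending.

Request:
send_rows(plan="-0.01 0.03 0.1 0 0 0; -0.01 0.03 0.25 0 0 0; -0.01 0.03 0.45 0 0 0; -0.01 0.03 0.45 0 0 0; -0.01 0.03 0.45 0 0 0")

```text
time_s: 7.68
position: [0.5555, 0.0495, 0.1288]
tool_rot: [0.387, 0.885, 0.098, 0.239]
wrist_force: [-0.0, -0.4, -1.7]
gripper_width: 0.0314
```

Run:
```python
from h import *
Rp=placeR(PT,186.4); n=stand()[2]
for k in (.038,.0325): print(go(S+n*k,Rp))
t=snap('scene','s6')
cv2.imwrite('pics/s6c.png',cv2.resize(t['img'][200:300,270:380,::-1],None,fx=7,fy=6,interpolation=cv2.INTER_CUBIC))
```

```text
(array([ 0.023, -0.029,  0.175]), array([-0.01 , -0.002, -0.002]))
(array([ 0.023, -0.029,  0.267]), array([-0.01 , -0.002, -0.002]))
```

View pics/s6c.png

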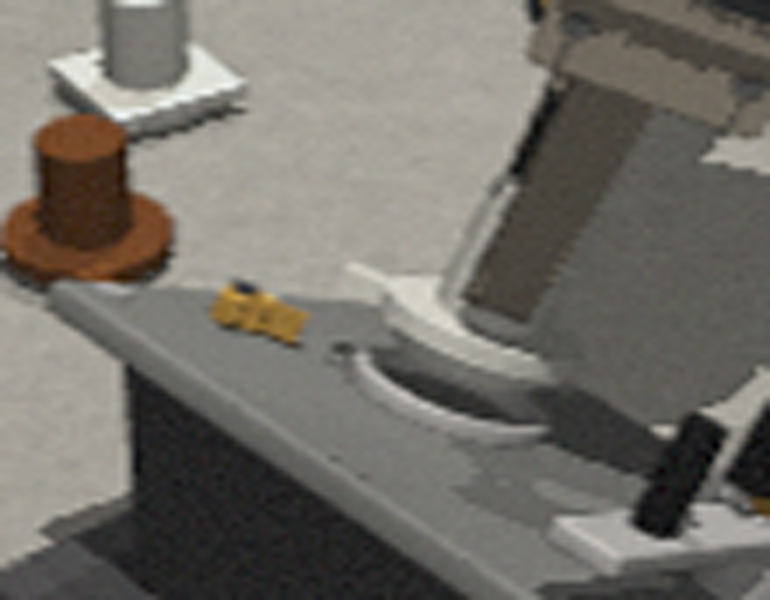

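Request:
send_rows(plan="0.02 -0.02 0.05 0 0 0; 0.02 -0.02 0.1 0 0 0; 0.02 -0.02 0.15 0 0 0; 0.02 -0.02 0.2 0 0 0; 0.02 -0.02 0.2 0 0 0")

```text
time_s: 8.35
position: [0.56, 0.0494, 0.1175]
tool_rot: [0.387, 0.885, 0.098, 0.239]
wrist_force: [-0.2, 0.3, -2.5]
gripper_width: 0.0316
```

Run:
```python
from h import *
from workcell import ctrl
Rp=placeR(PT,186.4); n=stand()[2]
for k in (.038,.0325): print(go(S+n*k,Rp))
st=ctrl.read_state(); f=st['wrist_force']; xh,yh,n=stand(); print('F face',f@xh,f@yh,f@n)
```

```text
(array([ 0.003, -0.008, -0.027]), array([-0.01 , -0.002, -0.001]))
(array([ 0.003, -0.008,  0.065]), array([-0.01 , -0.002, -0.001]))
F face -1.4114633320878864 0.30745834660344046 -2.0521110451386853
```

Request:
send_rows(plan="0 0 0.02 0 0 0; 0 0 0.04 0 0 0; 0 0 0.06 0 0 0; 0 0 0.06 0 0 0")

```text
time_s: 8.85
position: [0.5619, 0.0494, 0.1143]
tool_rot: [0.387, 0.885, 0.097, 0.239]
wrist_force: [-0.4, 0.6, -2.6]
gripper_width: 0.0313
```

Run:
```python
from h import *
from workcell import ctrl
Rp=placeR(PT,186.4); n=stand()[2]
print(go(S+n*.0325,Rp))
st=ctrl.read_state(); f=st['wrist_force']; xh,yh,n=stand(); print('F face',f@xh,f@yh,f@n)
```

```text
(array([ 0.003, -0.008,  0.004]), array([-0.011, -0.002, -0.001]))
F face -1.698698400888225 0.593280618323567 -2.0228596818845723
```

Not in contact yet; going on a little at a time.

Request:
send_rows(plan="0 0 0.01 0 0 0; 0 0 0.02 0 0 0; 0 0 0.03 0 0 0; 0 0 0.03 0 0 0")

```text
time_s: 9.35
position: [0.5621, 0.0493, 0.1136]
tool_rot: [0.387, 0.885, 0.098, 0.239]
wrist_force: [-16.9, -0.4, 21.0]
gripper_width: 0.0317
```

```bash
cat > st.py <<'E'
from h import *
from workcell import ctrl
Rp=placeR(PT,186.4); n=stand()[2]
print(go(S+n*.0325,Rp))
st=ctrl.read_state(); f=st['wrist_force']; xh,yh,n=stand(); print('F face',f@xh,f@yh,f@n,'h',(st['position']-S)@n)
E
python3 st.py
```

```text
(array([ 0.003, -0.006, -0.008]), array([-0.008,  0.002, -0.001]))
F face -4.080769026777796 -0.7366743329282812 26.624017613208352 h 0.03199834902122956
```

Seated: normal force 27 N at the expected height. Releasing.

Request:
send_rows(plan="0 0 -0.02 0 0 0; 0 0 -0.02 0 0 0")

```text
time_s: 9.6
position: [0.5617, 0.0493, 0.1148]
tool_rot: [0.387, 0.885, 0.098, 0.239]
wrist_force: [-0.2, -0.5, -2.9]
gripper_width: 0.0315
```

Request:
send_rows(plan="0 0 0 0 0 0; 0 0 0 0 0 0; 0 0 0 0 0 0; 0 0 0 0 0 0", claw=55)

```text
time_s: 10.1
position: [0.5618, 0.0493, 0.1148]
tool_rot: [0.387, 0.885, 0.098, 0.24]
wrist_force: [0.4, 0.1, -0.5]
gripper_width: 0.0549
```

Request:
send_rows(plan="0 0 -0.2 0 0 0; 0 0 -0.6 0 0 0; 0 0 -1.1 0 0 0; 0 0 -1.7 0 0 0; 0 0 -2.2 0 0 0")

```text
time_s: 10.72
position: [0.4952, 0.051, 0.2303]
tool_rot: [0.387, 0.885, 0.098, 0.24]
wrist_force: [0.6, -0.2, -0.7]
gripper_width: 0.0552
```

Run:
```python
from h import *
from workcell import ctrl
Rp=placeR(PT,186.4); n=stand()[2]
t=S+n*.2-.09*Rp[:,0]; print(go(t,Rp))
t=snap('scene','s7'); snap('wrist','w7')
cv2.imwrite('pics/s7c.png',cv2.resize(t['img'][200:320,270:410,::-1],None,fx=5.7,fy=5,interpolation=cv2.INTER_CUBIC))
```

```text
(array([-1.496, -0.013, -0.557]), array([-0.003,  0.004, -0.002]))
```

View pics/s7c.png

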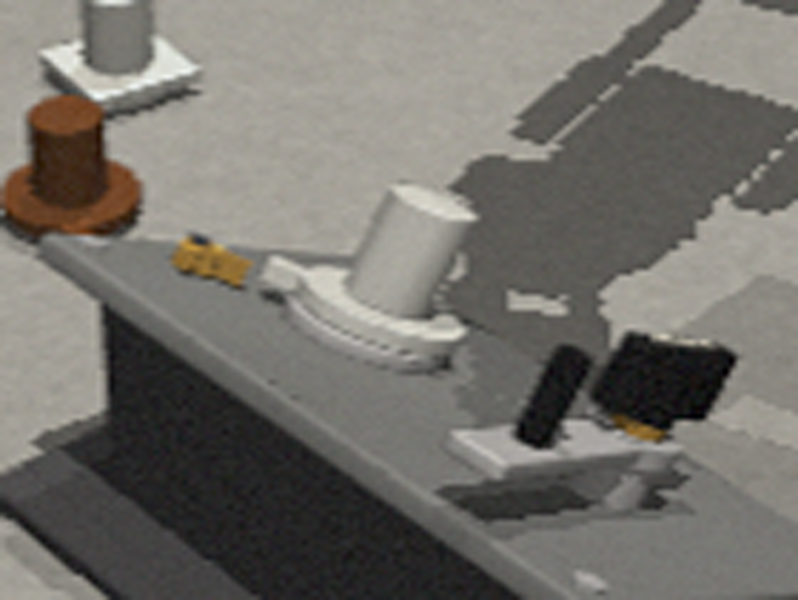

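View pics/w7.png

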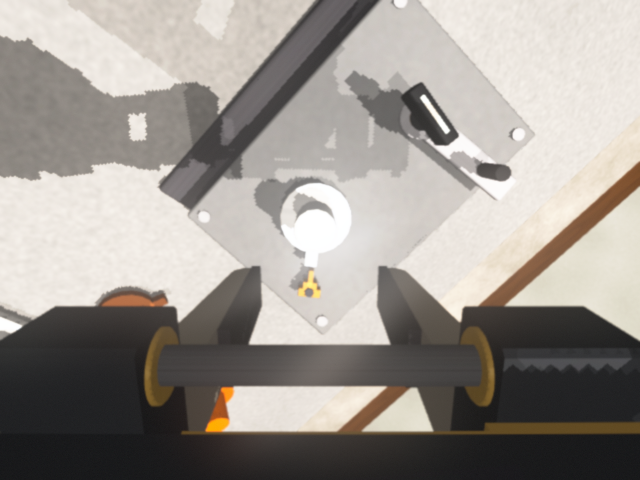

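The die sits flush, its tab at (311,258) toward the pointer at (309,285); the knob is at (430,113) and the pin at (492,172). Next I measure the tab error, pin angle and knob angle.

Run:
```python
from h import *
from workcell import optics
s=load('w7'); xh,yh,n=stand()
cv2.imwrite('pics/w7a.png',cv2.resize(s['img'][170:310,260:370,::-1],None,fx=5,fy=4.2,interpolation=cv2.INTER_CUBIC))
cv2.imwrite('pics/w7b.png',cv2.resize(s['img'][70:210,370:540,::-1],None,fx=4.4,fy=4.2,interpolation=cv2.INTER_CUBIC))
W=cloud(s); h=(W-S)@n; X=(W-S)@xh; Y=(W-S)@yh
def med(m,t): print(t,m.sum(),'x',np.median(X[m])*1e3,'y',np.median(Y[m])*1e3,'h',np.median(h[m])*1e3,'mid',(X[m].min()+X[m].max())*500,(Y[m].min()+Y[m].max())*500)
b=np.zeros(h.shape,bool); b[170:275,270:370]=True
med(b&(h>.056)&(h<.066),'stem top')
fl=b&(h>.0125)&(h<.0205); r=np.hypot(X,Y); med(fl,'flange')
tb=fl&(r>.034)&(r<.045); med(tb,'tab'); print('tab ang',np.degrees(np.arctan2(np.median(Y[tb]),np.median(X[tb]))))
b=np.zeros(h.shape,bool); b[255:310,290:330]=True
pp=b&((s['img'][...,0].astype(int)-s['img'][...,2])>60); med(pp,'pointer'); print('ang',np.degrees(np.arctan2(np.median(Y[pp]),np.median(X[pp]))))
b=np.zeros(h.shape,bool); b[70:210,370:540]=True
kt=b&(h>.056)&(h<.068)&(Y<.15)&(np.hypot(X,Y-.115)<.04); med(kt,'knob top')
q=np.stack([X[kt],Y[kt]],1); c=q.mean(0); v=np.linalg.svd(q-c)[2][0]; print('knob centre',c,'bar ang from x',np.degrees(np.arctan2(v[1],v[0])),np.ptp((q-c)@v))
pt=b&(h>.055)&(h<.068)&(np.hypot(X,Y-.115)>.045); med(pt,'pin top')
ar=b&(h>.023)&(h<.030)&(np.hypot(X,Y-.115)>.03); q=np.stack([X[ar],Y[ar]],1); c=q.mean(0); v=np.linalg.svd(q-c)[2][0]; print('arm',c,np.degrees(np.arctan2(v[1],v[0])))
print(np.degrees(np.arctan2(np.median(Y[pt])-.115,np.median(X[pt]))))
```

```text
stem top 1428 x -2.0350186618524524 y 0.9258355332217916 h 60.85106065438006 mid -1.7216104833750026 0.2897883669723692
flange 2342 x -7.941689224506956 y 7.217190095610123 h 16.891781707705174 mid 0.2140239804556427 -4.955644761721022
tab 89 x 22.112485183371145 y -30.105156946196455 h 16.909598791162274 mid 22.05059845734874 -30.02797746813539
tab ang -53.70241196882744
pointer 300 x nan y nan h nan mid nan nan
ang nan
knob top 1363 x -1.2191854744722612 y 113.49298460150561 h 62.6993026516916 mid -0.251473241941625 114.33074741970914
knob centre [-0.00105267  0.11364847] bar ang from x -6.769214583112461 0.04609312670101809
pin top 276 x 63.35448883428663 y 121.21485029516086 h 61.01173586184337 mid 64.15106160667405 121.87427297817038
arm [0.0574078  0.11953583] 4.134009032909107
5.602587248395555
```

View pics/w7b.png

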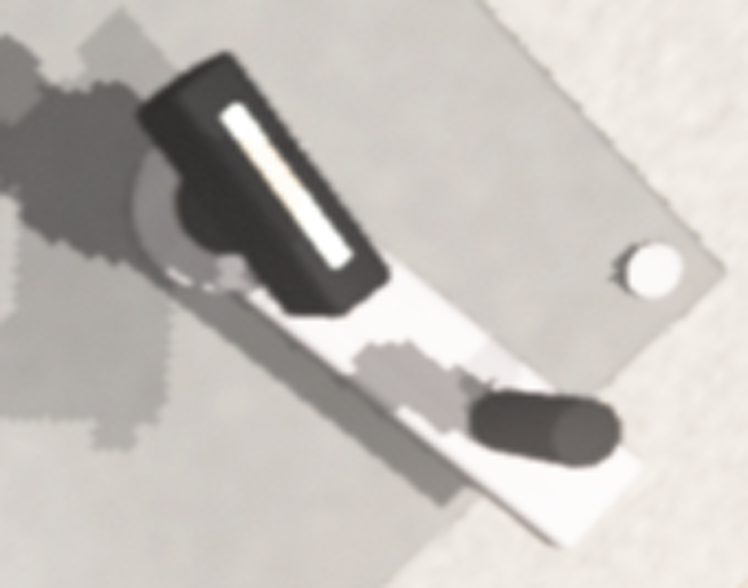

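View pics/w7a.png

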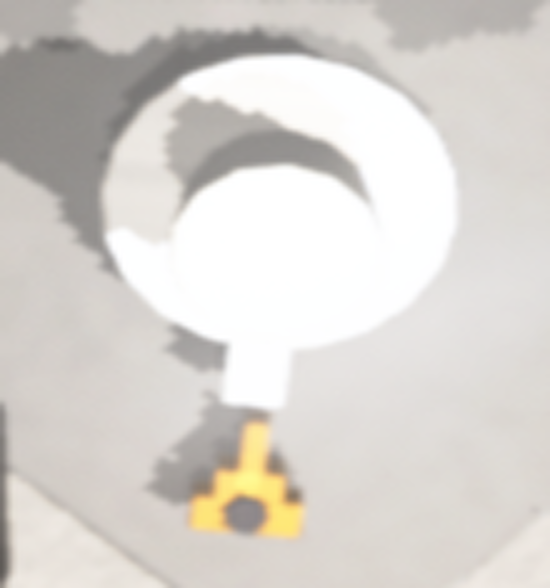

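The tab error is about 1 mm, and the die slid about 2 mm downslope into its play, as expected. Clamp angle is about 1.67 rad. Next, grip the pin.

```bash
cat >> h.py <<'E'
def faceR(xt_deg):
    xh,yh,n=stand(); a=np.radians(xt_deg); x=np.cos(a)*xh+np.sin(a)*yh; z=-n; return np.stack([x,np.cross(z,x),z],1)
def fp(x,y,h): xh,yh,n=stand(); return S+x*xh+y*yh+h*n
E
python3 - <<'E'
from h import *
from workcell import ctrl
print(ctrl.read_state()['joint_positions'].round(2))
print(go(fp(.064,.1213,.12),faceR(185.6)))
E
```

```text
[ 0.17 -0.09  2.26 -0.21  0.47 -0.41]
(array([0.735, 2.134, 0.795]), array([ 0.007,  0.024, -5.153]))
```

Request:
send_rows(plan="0.15 0.4 0.1 0 0 -1; 0.3 0.8 0.2 0 0 -2; 0.45 1.3 0.3 0 0 -3; 0.6 1.7 0.4 0 0 -4; 0.74 2.13 0.5 0 0 -5", claw=40)

```text
time_s: 11.45
position: [0.5671, 0.1713, 0.2353]
tool_rot: [-0.026, 0.965, -0.013, 0.26]
wrist_force: [0.8, 0.2, 0.8]
gripper_width: 0.0401
```

Run:
```python
from h import *
from workcell import ctrl
print(ctrl.read_state()['joint_positions'].round(2))
print(go(fp(.064,.1213,.08),faceR(185.6)))
```

```text
[ 0.42  0.08  2.07 -0.43  0.54 -0.89]
(array([-0.01 , -0.016,  0.938]), array([-0.004,  0.017, -0.117]))
```

Request:
send_rows(plan="-0.01 -0.02 0.3 0 0 -0.1; -0.01 -0.02 0.6 0 0 -0.1; -0.01 -0.02 0.9 0 0 -0.1; -0.01 -0.02 0.9 0 0 -0.1")

```text
time_s: 11.95
position: [0.5945, 0.1687, 0.1869]
tool_rot: [-0.034, 0.965, -0.016, 0.258]
wrist_force: [0.0, -1.0, -0.9]
gripper_width: 0.0404
```

Run:
```python
from h import *
print(go(fp(.064,.1213,.038),faceR(185.6)))
s=snap('wrist','w8')
```

```text
(array([-0.024,  0.016,  0.711]), array([-0.011,  0.   , -0.02 ]))
```

View pics/w8.png

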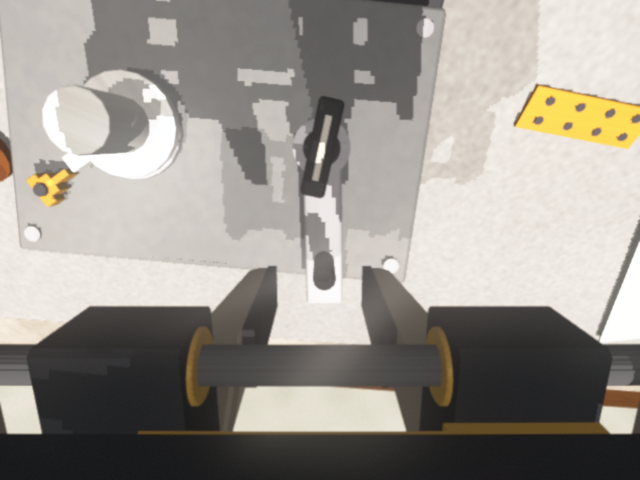

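The pin at (324,270) is centred between the fingers, with the knob above it at (322,148). Descending and gripping lightly.

Request:
send_rows(plan="-0.02 0.01 0.25 0 0 0; -0.02 0.01 0.5 0 0 0; -0.02 0.01 0.71 0 0 0; -0.02 0.01 0.71 0 0 0")

```text
time_s: 12.5
position: [0.6168, 0.1688, 0.1502]
tool_rot: [-0.034, 0.965, -0.016, 0.258]
wrist_force: [-0.4, 0.8, -0.5]
gripper_width: 0.0402
```

Request:
send_rows(plan="0 0 0 0 0 0; 0 0 0 0 0 0; 0 0 0 0 0 0; 0 0 0 0 0 0", claw=4, squeeze=6)

```text
time_s: 13.0
position: [0.617, 0.1691, 0.1506]
tool_rot: [-0.034, 0.965, -0.016, 0.259]
wrist_force: [-0.9, 2.0, 1.6]
gripper_width: 0.012
```

```bash
cat > arc.py <<'E'
from h import *
from workcell import ctrl
import sys
st=ctrl.read_state(); xh,yh,n=stand(); d=st['position']-S; Q=R.from_quat(st['tool_rot']).as_matrix()
piv=np.array([0.,.115]); q=np.array([d@xh,d@yh])-piv; print('face xy',d@xh,d@yh,'h',d@n,'r',np.hypot(*q),'ang',np.degrees(np.arctan2(q[1],q[0])),'xt',np.degrees(np.arctan2(Q[:,0]@yh,Q[:,0]@xh)),'F',st['wrist_force']@xh,st['wrist_force']@yh,st['wrist_force']@n,'w',st['gripper_width'],st['joint_positions'].round(2))
for a in map(float,sys.argv[1:]):
    b=np.radians(a); p=fp(.065*np.cos(b),.115+.065*np.sin(b),.038); print(a,*[v.round(2).tolist() for v in go(p,faceR(a+180))])
E
python3 arc.py -5 -15 -25 -35 -45
```

```text
face xy 0.06401090412846697 0.12113613614092034 h 0.038023547726948444 r 0.06430433899888637 ang 5.475687299628313 xt -174.5911875589752 F 0.0019402056028162695 1.9718856082470415 1.8784725898849988 w 0.011974662420021605 [ 0.37  0.28  2.05 -0.57  0.37 -0.78]
-5.0 [0.01, -0.2, 0.0] [-0.01, 0.0, 1.04]
-15.0 [0.06, -0.38, 0.0] [-0.01, 0.0, 2.04]
-25.0 [0.14, -0.55, 0.0] [-0.01, 0.0, 3.04]
-35.0 [0.25, -0.7, 0.0] [-0.01, 0.0, 4.04]
-45.0 [0.38, -0.84, 0.0] [-0.01, 0.0, 5.04]
```

Gripped (12 mm opening). Swinging.

Request:
send_rows(plan="0.01 -0.2 0 0 0 1.04; 0.06 -0.38 0 0 0 2.04; 0.14 -0.55 0 0 0 3.04; 0.25 -0.7 0 0 0 4.04; 0.38 -0.84 0 0 0 5.04")

```text
time_s: 13.62
position: [0.5994, 0.1173, 0.1411]
tool_rot: [0.382, 0.887, 0.096, 0.24]
wrist_force: [-3.4, 8.3, -4.8]
gripper_width: 0.0118
```

```bash
python3 arc.py -55 -65 -75 -85 -91
```

```text
face xy 0.04504328528608946 0.06897793531899035 h 0.03798796294525958 r 0.06439664577341804 ang -45.61579699733887 xt 134.6781231931643 F -5.497835201582015 8.227239922219923 -2.3792371154806338 w 0.011800103101282749 [ 0.28  0.25  2.13 -0.53  0.3  -0.01]
-55.0 [0.0, -0.18, -0.0] [-0.01, 0.0, 0.97]
-65.0 [0.05, -0.36, 0.0] [-0.0, 0.0, 1.97]
-75.0 [0.13, -0.53, 0.0] [-0.0, 0.0, 2.97]
-85.0 [0.24, -0.69, 0.0] [-0.0, 0.0, 3.97]
-91.0 [0.32, -0.77, 0.0] [-0.0, 0.0, 4.57]
```

Request:
send_rows(plan="0 -0.18 0 0 0 0.97; 0.05 -0.36 0 0 0 1.97; 0.13 -0.53 0 0 0 2.97; 0.24 -0.69 0 0 0 3.97; 0.32 -0.77 0 0 0 4.57")

```text
time_s: 14.25
position: [0.5591, 0.0998, 0.1183]
tool_rot: [0.698, 0.667, 0.183, 0.183]
wrist_force: [14.0, -1.7, 0.7]
gripper_width: 0.0125
```

```bash
python3 arc.py -91
python3 - <<'E'
from h import *
t=snap('scene','s9'); cv2.imwrite('pics/s9c.png',cv2.resize(t['img'][200:320,270:410,::-1],None,fx=5.7,fy=5,interpolation=cv2.INTER_CUBIC))
E
```

```text
face xy -0.0008885074047422052 0.05057302072407255 h 0.03810700786492783 r 0.06443310565252204 ang -90.79011150183409 xt 88.73451002692534 F 12.498569359651757 -1.3682353571748302 -6.455915518749939 w 0.01248426170597718 [ 0.26  0.24  2.23 -0.71  0.22  0.97]
-91.0 [-0.01, -0.0, 0.0] [0.0, -0.0, -0.03]
```

View pics/s9c.png

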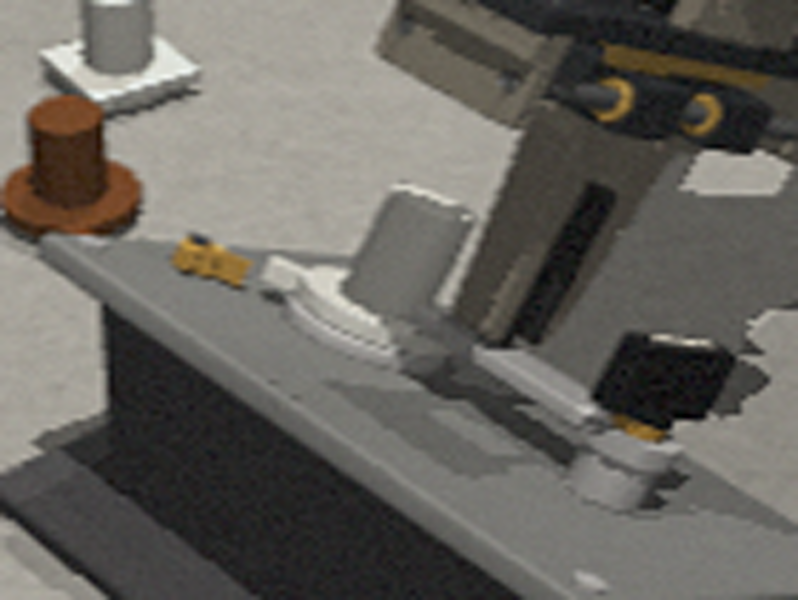

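The arm is at its stop: 12 N reaction at −90.8°, and the picture shows it over the flange. Release and lift off.

Request:
send_rows(plan="0 0 0 0 0 0; 0 0 0 0 0 0; 0 0 0 0 0 0", claw=30)

```text
time_s: 14.68
position: [0.5595, 0.0998, 0.1186]
tool_rot: [0.699, 0.666, 0.184, 0.183]
wrist_force: [0.1, -0.2, 0.4]
gripper_width: 0.0301
```

Request:
send_rows(plan="0 0 -0.3 0 0 0; 0 0 -0.7 0 0 0; 0 0 -1.1 0 0 0; 0 0 -1.5 0 0 0; 0 0 -1.5 0 0 0")

```text
time_s: 15.3
position: [0.5147, 0.1011, 0.1979]
tool_rot: [0.699, 0.666, 0.185, 0.184]
wrist_force: [0.7, -0.7, 0.3]
gripper_width: 0.0301
```

```bash
python3 arc.py
python3 - <<'E'
from h import *
print(go(fp(0,.115,.12),faceR(173.2)))
s=snap('wrist','w10')
E
```

```text
face xy 0.0003928255849757964 0.05087768718794954 h 0.12931111189496278 r 0.06412351606319372 ang -89.64899945813222 xt 88.47543437159774 F 0.7953791030825005 -0.7191847823760532 -0.10327394200448213 w 0.030093032985177518 [ 0.3   0.02  2.24 -0.41  0.4   0.69]
(array([ 1.068, -0.036,  0.156]), array([ 0.026,  0.013, -8.472]))
```

View pics/w10.png

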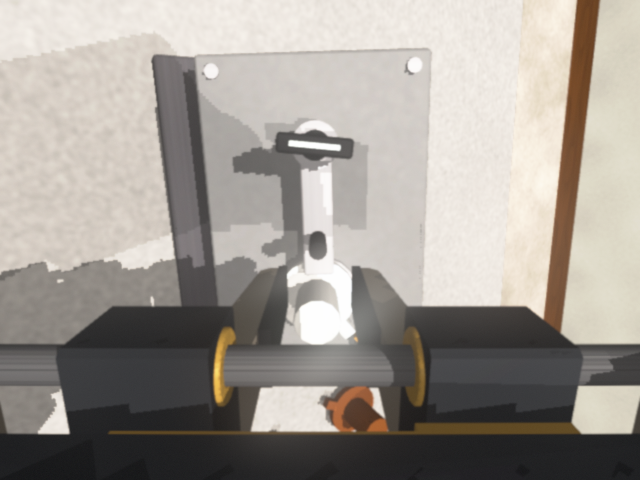

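The arm lies across the rim, pin at (318,245), knob bar nearly horizontal at (315,146). Now turn the tool to line up with the bar.

Request:
send_rows(plan="0.2 0 0 0 0 -0.95; 0.4 -0.01 0.03 0 0 -1.9; 0.6 -0.02 0.06 0 0 -2.85; 0.8 -0.03 0.1 0 0 -3.8; 1.07 -0.04 0.15 0 0 -4.75")

```text
time_s: 15.98
position: [0.52, 0.1652, 0.1874]
tool_rot: [0.369, 0.892, 0.094, 0.242]
wrist_force: [0.5, -0.0, -0.8]
gripper_width: 0.0301
```

Run:
```python
from h import *
print(go(fp(0,.115,.10),faceR(173.2)))
```

```text
(array([-0.019,  0.016,  0.304]), array([ 0.004,  0.01 , -3.689]))
```

Request:
send_rows(plan="-0.02 0.01 0 0 0 -0.95; -0.02 0.01 0 0 0 -1.9; -0.02 0.01 0.1 0 0 -2.85; -0.02 0.01 0.2 0 0 -3.69; -0.02 0.01 0.3 0 0 -3.69")

```text
time_s: 16.6
position: [0.5301, 0.1645, 0.171]
tool_rot: [0.068, 0.963, 0.012, 0.259]
wrist_force: [1.1, 0.5, -0.1]
gripper_width: 0.03
```

Run:
```python
from h import *
print(go(fp(0,.115,.10),faceR(173.2)),go(fp(0,.115,.046),faceR(173.2)))
s=snap('wrist','w11')
W=cloud(s); xh,yh,n=stand(); h=(W-S)@n; X=(W-S)@xh; Y=(W-S)@yh
kt=(h>.055)&(h<.068)&(np.hypot(X,Y-.115)<.04); kt[:150]=False; kt[340:]=False
q=np.stack([X[kt],Y[kt]],1); c=q.mean(0); v=np.linalg.svd(q-c)[2][0]; print('knob centre',c,'ang',np.degrees(np.arctan2(v[1],v[0])),kt.sum())
```

```text
(array([-0.014,  0.009, -0.017]), array([-0.003,  0.003, -0.002])) (array([-0.013,  0.009,  0.883]), array([-0.003,  0.003, -0.002]))
knob centre [-0.0017099   0.11531582] ang -7.243947869611943 1738
```

View pics/w11.png

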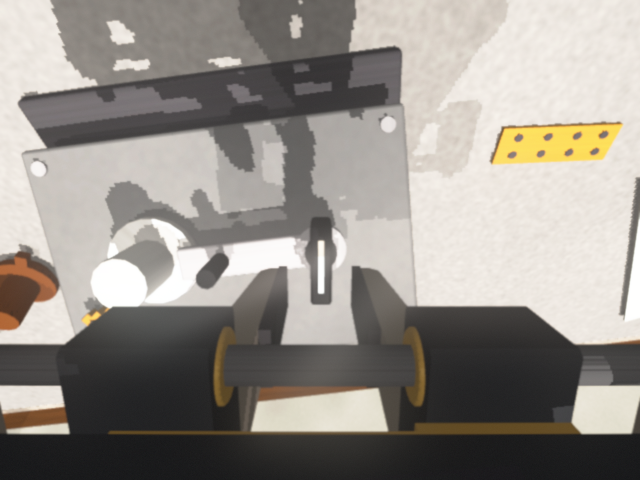

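The bar is upright at (320,260), centred between the fingers and parallel to the pads. Descend and grip.

Request:
send_rows(plan="-0.01 0.01 0.3 0 0 0; -0.01 0.01 0.6 0 0 0; -0.01 0.01 0.91 0 0 0; -0.01 0.01 0.91 0 0 0")

```text
time_s: 17.15
position: [0.5577, 0.1639, 0.122]
tool_rot: [0.071, 0.964, 0.012, 0.257]
wrist_force: [0.2, -0.4, -0.3]
gripper_width: 0.0302
```

Request:
send_rows(plan="0 0 0 0 0 0; 0 0 0 0 0 0; 0 0 0 0 0 0; 0 0 0 0 0 0", claw=4, squeeze=40)

```text
time_s: 17.65
position: [0.558, 0.1647, 0.1231]
tool_rot: [0.071, 0.963, 0.013, 0.258]
wrist_force: [-5.0, 3.4, 6.5]
gripper_width: 0.0118
```

```bash
python3 arc.py
python3 - <<'E'
from h import *
print(go(fp(0,.115,.044),faceR(93)))
E
```

```text
face xy -0.000759422270657957 0.11539461050683827 h 0.043598755969550235 r 0.0008558268734261872 ang 152.54273857414046 xt 172.90827362311805 F -1.1284721853856419 3.2977352837273677 8.162832854416308 w 0.011790672130136055 [ 0.41  0.26  2.18 -0.78  0.3  -0.3 ]
(array([-0.013, -0.005, -0.007]), array([-3.000e-03, -2.000e-03,  7.991e+00]))
```

Turning clockwise (positive about tool z).

Request:
send_rows(plan="0 0 0 0 0 0.9; 0 0 0 0 0 1.8; 0 0 0 0 0 2.7; 0 0 0 0 0 3.6; 0 0 0 0 0 4.5")

```text
time_s: 18.27
position: [0.558, 0.165, 0.1233]
tool_rot: [0.436, 0.862, 0.112, 0.233]
wrist_force: [2.1, 2.2, -3.0]
gripper_width: 0.012
```

```bash
python3 arc.py
python3 - <<'E'
from h import *
from workcell import ctrl
print(go(fp(0,.115,.044),faceR(89)), ctrl.read_state()['ft_torque']@stand()[2])
E
```

```text
face xy -0.0006425170255039483 0.11567750246621436 h 0.04373886140976031 r 0.0009337225068450343 ang 133.48180352562014 xt 127.59411147527324 F 0.2753125806581711 2.2949605134193676 -3.629912571395848 w 0.011966924121669676 [ 0.41  0.26  2.18 -0.78  0.3   0.49]
(array([-0.015,  0.002, -0.004]), array([-1.000e-03, -3.000e-03,  3.859e+00])) 0.03515263366440104
```

Request:
send_rows(plan="0 0 0 0 0 0.9; 0 0 0 0 0 1.8; 0 0 0 0 0 2.7; 0 0 0 0 0 3.5; 0 0 0 0 0 4.2")

```text
time_s: 18.9
position: [0.5582, 0.1651, 0.1234]
tool_rot: [0.717, 0.647, 0.189, 0.177]
wrist_force: [4.4, 1.7, -5.3]
gripper_width: 0.0117
```

```bash
python3 arc.py
python3 - <<'E'
from h import *
from workcell import ctrl
print(ctrl.read_state()['ft_torque']@stand()[2],ctrl.read_state()['ft_torque'])
E
```

```text
face xy -0.00042043929187476556 0.11582119806870533 h 0.04377579925506113 r 0.0009225700332210642 ang 117.11166591148212 xt 85.3622491423273 F 1.146300130473902 1.77577410228105 -6.825463734745719 w 0.011654229904731157 [ 0.41  0.26  2.18 -0.78  0.3   1.22]
0.20590835161860632 [ 0.13220174 -0.01468824  0.31426194]
```

The torque rose from 0.035 to 0.21 N m, so the clutch is slipping. Release, retract and check.

Request:
send_rows(plan="0 0 0 0 0 0; 0 0 0 0 0 0; 0 0 0 0 0 0", claw=30)

```text
time_s: 19.27
position: [0.5582, 0.165, 0.1236]
tool_rot: [0.717, 0.647, 0.188, 0.178]
wrist_force: [-0.9, 0.5, 0.4]
gripper_width: 0.0299
```

Request:
send_rows(plan="0 0 -0.3 0 0 0; 0 0 -0.8 0 0 0; -0.3 0 -1.3 0 0 0; -0.9 0 -1.8 0 0 0; -1.5 0 -2.3 0 0 0")

```text
time_s: 19.9
position: [0.48, 0.0765, 0.2401]
tool_rot: [0.716, 0.648, 0.188, 0.177]
wrist_force: [-0.1, -0.1, -0.5]
gripper_width: 0.0298
```

Request:
send_rows(plan="-0.3 0 -0.2 0 0 0; -0.6 0 -0.4 0 0 0; -0.6 0 -0.4 0 0 0")

```text
time_s: 20.27
position: [0.4648, 0.04, 0.2602]
tool_rot: [0.716, 0.647, 0.189, 0.178]
wrist_force: [-0.2, -0.4, 0.2]
gripper_width: 0.0298
```

Run:
```python
from h import *
s=snap('wrist','w12');t=snap('scene','s12');u=snap('top','t12')
cv2.imwrite('pics/s12c.png',cv2.resize(t['img'][200:320,270:410,::-1],None,fx=5.7,fy=5,interpolation=cv2.INTER_CUBIC))
W=cloud(s); xh,yh,n=stand(); h=(W-S)@n; X=(W-S)@xh; Y=(W-S)@yh
def med(m,t): q=np.stack([X[m],Y[m]],1); c=q.mean(0); v=np.linalg.svd(q-c)[2][0]; print(t,m.sum(),'c',c.round(4),'h',np.median(h[m]).round(4),'ang',np.degrees(np.arctan2(v[1],v[0])).round(1),'med',np.median(q,0).round(4))
ok=np.zeros(h.shape,bool); ok[:310]=True
med(ok&(h>.055)&(h<.068)&(np.hypot(X,Y-.115)<.035),'knob')
med(ok&(h>.055)&(h<.068)&(np.hypot(X,Y-.05)<.015),'pin')
med(ok&(h>.055)&(h<.066)&(np.hypot(X,Y)<.022),'stem')
med(ok&(h>.023)&(h<.031)&(abs(X)<.03)&(Y>.03)&(Y<.09),'arm')
r=np.hypot(X,Y); tb=ok&(h>.0125)&(h<.0205)&(r>.034)&(r<.046)&(X>0)&(Y<0); med(tb,'tab')
```

```text
knob 1025 c [0.0002 0.1143] h 0.0628 ang -93.8 med [0.0002 0.1141]
pin 175 c [0.0004 0.0495] h 0.0613 ang -32.6 med [0.0003 0.0494]
stem 1140 c [-0.0015  0.0005] h 0.0609 ang -79.8 med [-0.0015  0.0005]
arm 1596 c [0.0003 0.0618] h 0.0274 ang -89.6 med [0.0002 0.0637]
tab 80 c [ 0.0222 -0.0303] h 0.017 ang -147.1 med [ 0.0222 -0.0304]
```

View pics/w12.png

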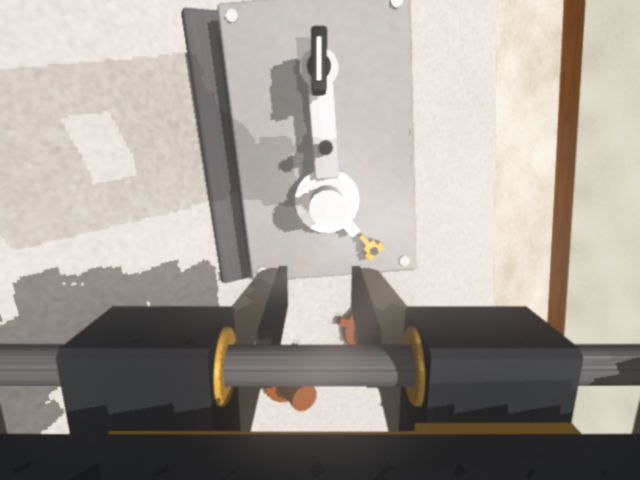

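View pics/s12c.png

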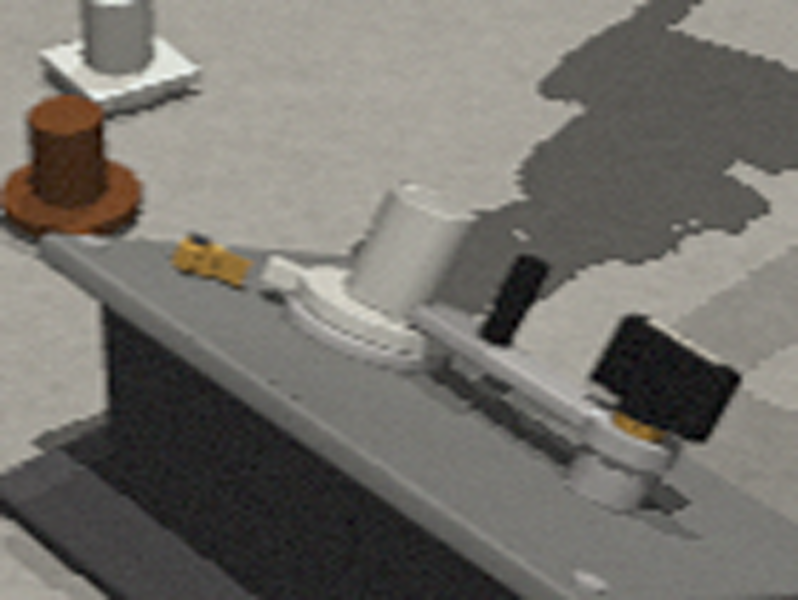

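All checks pass: knob turned about 87°, arm at its stop, die seated, tab at the pointer and the robot clear. Handing in.

```bash
python3 -c "
from workcell import ctrl
print(ctrl.sign_off())"
```

```text
the job is handed in; nothing more can be done
None
```

The die is in the socket with its tab at the pointer, the clamp arm is over its rim at the stop, and the knob is turned until its clutch slipped. I handed the job in at about 20 s of the 58 s allowed; the hand-in reports no verdict.

- **Die:** I lowered the aluminium round-flange die until it pressed on the socket with 27 N, then eased off and let go. In the last pictures it sits flush, with its stem about 1.5 mm downslope of the socket centre, within the socket's play. The tab is at about −53.8° against the pointer's −52.3°, roughly 1 mm off sideways.
- **Clamp arm:** I gripped the pin and swung it until it pushed back with about 12 N. Afterwards the arm measured about 0.4° from pointing straight at the socket.
- **Knob:** I turned it clockwise about 87°, from −7° to −94° by camera. The torque rose from 0.035 to 0.21 N m, above the 0.18 N m slip value, so I take the clutch to have slipped. That is from torque and angle only; the joint itself cannot be read.
- **Everything else:** I saw no sign that the pointer, spare die, bowl or strap moved, though I did not measure them again at the end. The robot was clear of everything at hand-in.

The pointer angle varied between −51.6° and −53.1° with how I fitted it, and the cameras disagreed by up to 2 mm on positions. Both are within tolerance, and no check failed.

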